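Load the red wire reel on the bench reel stand

TASK

Load the red wire reel on the bench stand: put the green flanged bushing on the spindle first, flange down, then the red reel over the bushing, then the yellow cap on top of it all to keep the reel on. Lower each part gently over the spindle instead of letting it drop, let each sit fully home, and let go. Leave the black reel and the screwdriver where they are.

Things in the scene. Friction and masses are not known exactly. Their poses are not given: they have to be found in the camera images.
- stand: Reel stand, fixed to the bench (position and yaw vary): aluminium plate 140 x 120 mm, 12 mm thick, dark hole pattern, with a vertical steel spindle of 16 mm diameter at its centre. Origin: under the plate's centre on the spindle axis, at bench height; z up.
- spindle_foot (a point): Where the spindle axis meets the top of the stand's plate, 12 mm above the bench; the bushing's underside rests here when home.
- spindle_tip (a point): Top of the spindle, 86 mm above the plate (98 mm above the bench); the last 8 mm taper to 8 mm diameter.
- bushing: Green plastic bushing, loose, standing on its flange, 62 mm tall, 0.08 to 0.17 kg: flange 80 mm diameter, 6 mm thick at the bottom; hub 36 mm diameter above it (last 6 mm taper to 30 mm); bore 20 mm right through. Origin: centre of its underside, z up. Grip the hub from above at about 50 mm height. The flange is wider than a reel's bore, so it cannot follow the reel.
- red_reel: Reel of red wire, loose, axis vertical, 0.2 to 0.45 kg: white flanges 110 mm diameter (upper one tops out at 36 mm, with a red ring printed on it), red wire 96 mm diameter between, white collar 54 mm diameter from there up to 62 mm; bore 42 mm right through. Origin: centre of its underside, z up. Grip the collar from above. Home, its underside rests on the bushing's flange, 18 mm above the bench; collar top 80 mm.
- cap: Yellow plastic retaining cap, loose: disc 76 mm diameter and 10 mm thick at the bottom, round grip 40 mm diameter above it up to 48 mm height; blind bore of 22 mm diameter, 44 mm deep from the underside. About 0.11 kg. Origin: centre of its underside, z up along its axis. Home, its underside rests on the reel's collar, 80 mm above the bench, with the spindle's top 18 mm inside.
- black_reel: Reel of black wire, same shape as the red one, with a black ring on its upper flange, same origin. A bystander: leave it. Bushing, cap and both reels change places from run to run.
- screwdriver: Screwdriver with an orange handle, 190 mm long, lying beyond the stand; a bystander. Origin: on the bench, under the tool; x along it, handle to -x.
There are look-alikes about, which are no part of the job. Of the things shaped like the cap, the yellow one is meant. Of the things that look like the stand, take the one that is farthest to the robot's right at the start.

How it is judged:
On the way, in this order (a step that is already met when the one before it is completed fails the run):
1. the bushing stands home on the spindle, flange on the plate, let go (horizontal distance between bushing and spindle_foot below 0.006 m and z of bushing in the frame of stand between 0.008 and 0.016 m and angle between bushing's own z axis and vertical below 0.06 rad and contact force between the fingers and bushing below 0.2 N), for 0.2 s.
2. the red reel sits home over the bushing, on its flange, let go (horizontal distance between each of bushing, red_reel and spindle_foot below 0.006 m and z of bushing in the frame of stand between 0.008 and 0.016 m and angle between each of bushing, red_reel's own z axis and vertical below 0.06 rad and z of red_reel in the frame of stand between 0.014 and 0.022 m and contact force between the fingers and red_reel below 0.2 N), for 0.2 s.
3. the cap sits home on the reel's collar, over the spindle (horizontal distance between each of bushing, red_reel, cap and spindle_foot below 0.006 m and z of bushing in the frame of stand between 0.008 and 0.016 m and angle between each of bushing, red_reel, cap's own z axis and vertical below 0.06 rad and z of red_reel in the frame of stand between 0.014 and 0.022 m and z of cap in the frame of stand between 0.076 and 0.084 m), for 0.2 s.
At the end, for the whole second after the job is handed in: Bushing, red reel and cap are all on the spindle and at rest: each within 6 mm of the spindle axis, upright within 0.06 rad, and its underside within 4 mm of its home height above the bench (bushing 12 mm, reel 18 mm, cap 80 mm) (all of step 3 and linear speed of each of bushing, red_reel, cap below 0.02 m/s); the robot touches nothing.
It fails at once if the black reel is moved by more than 20 mm (distance of black_reel from where it was at the start of the episode above 0.02 m).
It fails at once if the screwdriver is moved by more than 30 mm (distance of screwdriver from where it was at the start of the episode above 0.03 m).
It fails at once if a part drops down the spindle (faster than 0.7 m/s, a free fall of about 25 mm) ((horizontal distance between bushing and spindle_foot below 0.012 m and linear speed of bushing above 0.7 m/s and height (world z) of bushing below 0.098 m) or (horizontal distance between red_reel and spindle_foot below 0.012 m and linear speed of red_reel above 0.7 m/s and height (world z) of red_reel below 0.098 m) or (horizontal distance between cap and spindle_foot below 0.012 m and linear speed of cap above 0.7 m/s and height (world z) of cap below 0.098 m)).
It also fails if it takes over 72 s, if anything falls off the work surface, if the arm or the gripper's body presses on something with over 40 N, if the wrist force passes 120 N, or if a joint passes its speed limit or range.

ROBOT

A 7-joint arm with a two-finger parallel gripper is mounted at the origin on the work surface. World frame = base frame: x ahead of the robot, y to its left, z up, the work surface at z = 0. Lengths are in m, angles in rad, forces in N, time in s.
With the tool pointing down it reaches from about 0.4 to 0.875 m from the base axis. Payload 19.3 kg.
Tool frame: the origin (TCP) lies on the centre line of the jaws, within the pads' length; the fingertips stand 14 mm ahead of it and the grasp point (between the pads) lies 5 mm behind it; x points along the fingers, y is the direction in which the jaws open and shut, and the axes are right-handed (so a half turn about x gives the same grasp; the last joint's range is limited). The gripper opens to 85 mm and grips with 20 to 120 N. Pads are 22 mm wide; open, the fingers measure 114 mm over their backs; the gripper's body (76 mm by 85 mm) begins 54 mm behind the grasp point. The pads swing forward as they close: fully open they stand 13 mm farther back than shut.
Start: joints at [-1.283, 0.521, -0.036, 1.599, 0.021, 1.021, -0.113], TCP at [0.219, 0.585, 0.221] pointing down, gripper open.
Joint ranges: [-2.91, 2.91], [-0.3, 2.13], [-1.5, 1.42], [0.17, 2.43], [-1.26, 4.41], [0.16, 1.93], [-2.52, 2.52]. Speed limits (rad/s): [1.89, 1.89, 2.39, 2.39, 3.01, 3.01, 3.01].

INTERFACE

Orientations are given as [roll, pitch, yaw] about the fixed x, y, z axes, in that order (R = Rz(yaw) Ry(pitch) Rx(roll)).
In Python, from workcell import monitor, optics, bot gives the robot as it stands.
- The arm moves only by the tool arm_command, never from a script. Its arguments are lists of equal length, an entry for each row: "delta_pos": the shift along the tool's x, y, z as a fraction of full scale, a list of three; "rotation": the turn, a rotation vector about the tool's x, y, z as a fraction of full scale, a list of three. In form: {"delta_pos": [[dx, dy, dz], ...], "rotation": [[wx, wy, wz], ...]}. A call has 1 to 10 rows; each row shifts and turns the pose as measured when the row begins, along the tool's axes as they then stand; what a row does not reach is not made up. Full scale, the value 1, is 30 mm for a shift and 6 degrees for a turn. A row lasts 1/10 s, in which the tool goes at most 50 mm and 8.59 degrees, less where a joint would pass 70% of its speed; a pose out of reach is approached as far as the arm can. A call with a number of a shift or a turn outside -1 to 1 is refused whole. A call with a gripper value outside its range is refused whole. "gripper" is the closure, from -1 (fully open) to 1 (shut), so that 0 is half open, set as the call begins (left out, the last holds). The fingers move at their own pace and stop on an object; "grip_force" is the grip in N (left out, the last holds). Time passes only in rows, so rows that do not move let the fingers close. It gives the time, the measured TCP pose, the force and the opening at its end, in the units of the state.
- monitor.observe(): the state, without advancing time (a new reading comes with each control period).
- optics.grab_frame(name): name is "side" or "top" or "wrist"; returns the picture (400x640x3 uint8, red, green, blue); there is no depth.
- optics.camera_params(name): a dict with "fx", "fy", "cx", "cy" (pixels), "origin" and "rotation" of the camera in the world. Camera axes: x right, y down, z forward; pixel columns grow to the right and rows downward; lengths in m; the calibration is good to about 2 mm. A picture is of the moment at which its call begins: read the wrist's pose just before it. camera_params takes no time and is no camera call; for the wrist camera it gives the pose at the moment of the call.
- bot.job_done(): hands the job in, once; it reports no verdict.
The state is a dict: "clock": time; "qpos": joint angles; "qd": joint speeds; "joint_efforts": joint torques, N m; "position": TCP position; "tool_rot": TCP orientation; "force": force on the tool from outside, world axes, zero at the start; "moment": the same for the moment, N m; "grip_width": finger opening in m.
Only numpy, scipy, OpenCV 4.12 (cv2) and the standard library are available. Lean on these libraries where they do the work, as an engineer would, in place of code of your own. Each camera call takes 0.05 s, during which the arm holds its last target. There are 200 camera calls.

## Working session

There is one attempt and no reset: what is moved stays moved. The work goes in short steps, Python scripts to look and compute and a tool call to move; the robot and the scene stay as the last step left them, time stands still between calls to the robot, and variables do not carry over. Pictures are saved under pics/ and viewed, about 8 in all and at most 12, crops included, and the job is handed in when it is done.

Besides the shell and the picture viewer there is one more tool, called as name(argument=value, ...), one argument or row to a line, values as JSON. arm_command: Moves the arm, as the interface text tells. Its arguments: {"type":"object","properties":{"delta_pos":{"type":"array","items":{"type":"array","items":{"type":"number"}}},"rotation":{"type":"array","items":{"type":"array","items":{"type":"number"}}},"gripper":{"type":"number"},"grip_force":{"type":"number"}},"required":["delta_pos","rotation"]}

```bash
ls; mkdir -p pics
cat > h.py <<'E'
import numpy as np,cv2
from workcell import monitor,optics,bot
def save(n,f): cv2.imwrite('pics/'+f,optics.grab_frame(n)[:,:,::-1])
def ray(c,u,v,z):
    R=np.array(c['rotation']);o=np.array(c['origin'])
    d=R@np.array([(u-c['cx'])/c['fx'],(v-c['cy'])/c['fy'],1.]);return o+d*(z-o[2])/d[2]
def proj(c,p):
    q=np.array(c['rotation']).T@(np.array(p)-c['origin']);return np.array([c['cx']+c['fx']*q[0]/q[2],c['cy']+c['fy']*q[1]/q[2]])
E
python3 - <<'E'
from h import *
s=monitor.observe();print(s)
for n in('top','side','wrist'):print(n,optics.camera_params(n))
save('top','top0.png');save('side','side0.png')
E
```

```text
pics
{'clock': 0.0, 'qpos': array([-1.28318356,  0.52202425, -0.03633372,  1.60002478,  0.02115742,
        1.02110404, -0.11279371]), 'qd': array([ 6.11831769e-05, -5.58646110e-04,  8.48626585e-04, -5.13553146e-04,
        1.90628502e-04, -2.12703817e-03,  3.20583299e-04]), 'joint_efforts': array([-5.55326678e-04, -9.27130079e+01,  1.97954558e+00, -3.69920182e+01,
        1.77179935e-02,  8.48570082e-03, -2.05305230e-05]), 'position': array([0.21878536, 0.58506523, 0.22071328]), 'tool_rot': array([-1.53198777,  1.56961881, -1.8898207 ]), 'force': array([ 0.12561239,  0.0510071 , -0.06612046]), 'moment': array([-0.01844384,  0.01647257,  0.0355354 ]), 'grip_width': 0.08540348044339485}
top {'fx': 414.2695215852377, 'fy': 414.2695215852377, 'cx': 313.0267289151384, 'cy': 192.4926083132535, 'origin': array([0.40947636, 0.02042781, 0.99600051]), 'rotation': array([-2.9858127 , -0.02926546, -1.55743649])}
side {'fx': 452.3285778777208, 'fy': 452.3285778777208, 'cx': 319.42468325618165, 'cy': 200.49798476885266, 'origin': array([ 0.12300347, -0.82641385,  0.81366917]), 'rotation': array([-2.22660201, -0.0208386 , -0.4324548 ])}
wrist {'fx': 314.6903019162461, 'fy': 314.6903019162461, 'cx': 323.68410391336533, 'cy': 201.6040852971909, 'origin': array([0.14460324, 0.61398679, 0.37350101]), 'rotation': array([2.82676135e+00, 1.69766862e-03, 1.21225645e+00])}
```

```bash
cat > h.py <<'E'
import numpy as np,cv2
from scipy.spatial.transform import Rotation
from workcell import monitor,optics,bot
def rot(r): return Rotation.from_euler('xyz',r).as_matrix()
def save(n,f): cv2.imwrite('pics/'+f,optics.grab_frame(n)[:,:,::-1])
def ray(c,u,v,z):
    R=rot(c['rotation']);o=np.array(c['origin'])
    d=R@np.array([(u-c['cx'])/c['fx'],(v-c['cy'])/c['fy'],1.]);return o+d*(z-o[2])/d[2]
def proj(c,p):
    q=rot(c['rotation']).T@(np.array(p)-c['origin']);return np.array([c['cx']+c['fx']*q[0]/q[2],c['cy']+c['fy']*q[1]/q[2]])
E
python3 -c "
from h import *
print(rot(monitor.observe()['tool_rot']).round(2)); print(rot(optics.camera_params('wrist')['rotation']).round(2))"
```

```text
[[-0.    0.35  0.94]
 [-0.    0.94 -0.35]
 [-1.   -0.    0.  ]]
[[ 0.35  0.89  0.29]
 [ 0.94 -0.33 -0.11]
 [-0.    0.31 -0.95]]
```

View pics/top0.png

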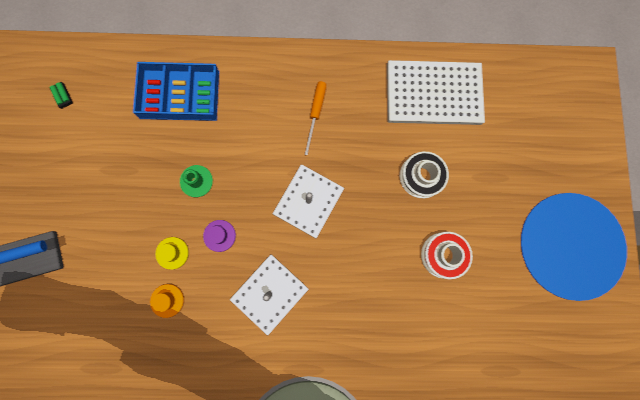

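View pics/side0.png

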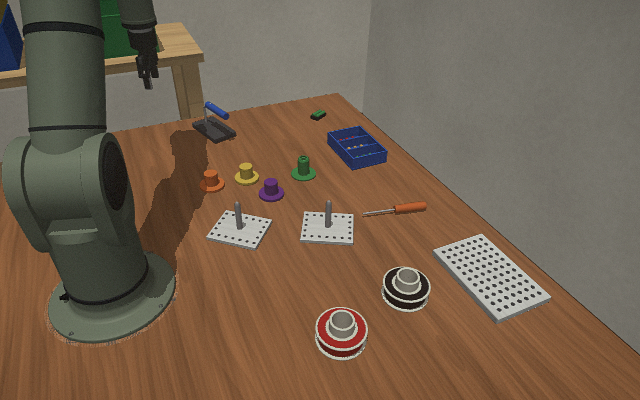

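The stand candidates are plates with a spindle, at (308,198) and (268,294) in the top view. The bare perforated board at (436,92) has no spindle, so it's out. Image right is the robot's right (-y), so the stand I want is (308,198). The cap-shaped things are yellow (172,253), purple (219,236) and orange (166,300), and the yellow one is meant. I'll measure these and confirm in one enlarged crop.

```bash
cat >> h.py <<'E'
def blob(im,lo,hi,near,box=60,hull=True):
    h=cv2.cvtColor(im,cv2.COLOR_RGB2HSV);m=cv2.inRange(h,np.array(lo),np.array(hi))
    if lo[0]==0 and hi[0]<12: m|=cv2.inRange(h,np.array((170,)+tuple(lo[1:])),np.array((180,)+tuple(hi[1:])))
    k=np.zeros_like(m);u,v=map(int,near);y0,x0=max(v-box,0),max(u-box,0);k[y0:v+box,x0:u+box]=m[y0:v+box,x0:u+box]
    k=cv2.morphologyEx(k,cv2.MORPH_OPEN,np.ones((3,3)))
    c=max(cv2.findContours(k,0,2)[0],key=cv2.contourArea)
    return cv2.convexHull(c)[:,0].astype(float)
def circ(c,pts,z):
    """hull pixels -> plane z -> algebraic circle fit: centre, radius"""
    P=np.array([ray(c,u,v,z)[:2] for u,v in pts])
    s=np.linalg.lstsq(np.c_[2*P,np.ones(len(P))],(P**2).sum(1),rcond=None)[0]
    r=np.sqrt(s[2]+s[0]**2+s[1]**2);e=np.abs(np.hypot(*(P-s[:2]).T)-r).max();return s[:2].round(4),round(r,4),round(e,4)
E
python3 - <<'E'
from h import *
im=cv2.imread('pics/top0.png')[:,:,::-1].copy();c=optics.camera_params('top')
for n,lo,hi,p,z in[('bush',(40,80,30),(85,255,255),(196,181),.006),('cap',(24,120,60),(34,255,255),(172,253),.010),('red',(0,150,90),(6,255,255),(450,252),.036),('black',(0,0,0),(180,90,75),(427,172),.036)]:
    h=blob(im,lo,hi,p,30);print(n,circ(c,h,z))
for p in((308,198),(268,294)):
    h=blob(im,(0,0,130),(180,60,255),p,45);r=cv2.minAreaRect(np.array([ray(c,u,v,.012)[:2]*1000 for u,v in h],np.float32));print('stand',r)
print('tip A',ray(c,311,196,.098),'tipB',ray(c,268,294,.098))
print('sd',ray(c,306,155,0.01),ray(c,322,83,.01))
def up(x0,y0,w,hh,f): return cv2.resize(im[y0:y0+hh,x0:x0+w],None,fx=f,fy=f,interpolation=2)
a=up(135,155,220,190,3.);cv2.imwrite('pics/crop.png',a[:,:,::-1])
E
```

```text
bush (array([0.5892, 0.2767]), np.float64(0.0391), np.float64(0.0007))
cap (array([0.4166, 0.3221]), np.float64(0.0375), np.float64(0.0008))
red (array([ 0.4204, -0.3217]), np.float64(0.0488), np.float64(0.0008))
black (array([ 0.6122, -0.2733]), np.float64(0.0481), np.float64(0.0007))
stand ((545.084228515625, 5.141075134277344), (119.83303833007812, 139.45103454589844), 61.547359466552734)
stand ((325.7492370605469, 92.50267028808594), (119.75011444091797, 139.7589111328125), 48.74472427368164)
tip A [5.43047172e-01 3.66943734e-04 9.80000000e-02] tipB [0.3326948  0.08804575 0.098     ]
sd [0.65719936 0.01205184 0.01      ] [ 0.84404999 -0.02522433  0.01      ]
```

View pics/crop.png

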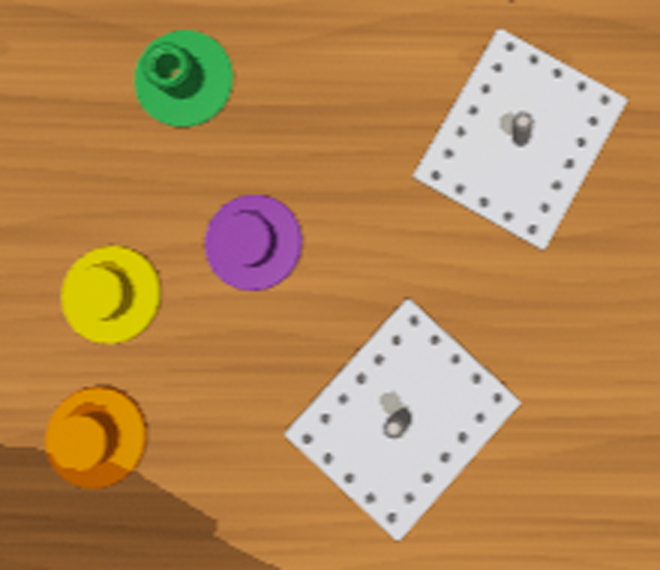

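The crop shows the green bushing at (183,78), the yellow cap at (110,294), and the right-hand stand at (520,138), which is top-view (308,198). That stand is at y≈0.005 against 0.09 for the other, so the choice holds. Moving to the bushing now.

```bash
cat >> h.py <<'E'
def go(t,yaw=0):
    s=monitor.observe();R=rot(s['tool_rot']);d=np.array(t)-s['position']
    print('t',round(s['clock'],2),'pos',s['position'].round(4),'tool-z az',round(np.degrees(np.arctan2(R[1,2],R[0,2])),2),'axis',R[:,0].round(3),'F',s['force'].round(1),'w',round(s['grip_width'],4),'\nunits tool xyz',(R.T@d/.03).round(3), 'after turn', (rot([0,0,np.radians(yaw)])@R).T.round(3).dot(d/.03).round(3))
E
python3 -c "
from h import *
go([.589-.03*.9,.277-.03*.4,.2],42)"
```

```text
t 0.1 pos [0.2188 0.5851 0.2208] tool-z az -20.5 axis [-0.    -0.001 -1.   ] F [ 0.3 -0.5  0.4] w 0.0855 
units tool xyz [ 0.7   -5.988 14.452] after turn [  0.703 -14.11    6.733]
```

arm_command(
  delta_pos=[
    [0,0,0],
    [0,0,0],
    [0,0,0],
    [0,0,0],
    [0,0,0],
    [0,0,0],
    [0,0,0],
  ],
  rotation=[
    [1,0,0],
    [1,0,0],
    [1,0,0],
    [1,0,0],
    [1,0,0],
    [1,0,0],
    [1,0,0],
  ],
  gripper=-1,
)

```text
clock: 0.8
position: [0.2186, 0.5837, 0.2184]
tool_rot: [-0.79, 1.565, -1.907]
force: [-0.6, -0.3, 0.8]
grip_width: 0.0857
```

```bash
python3 -c "
from h import *
go([.589,.277,.18])"
```

```text
t 0.8 pos [0.2186 0.5837 0.2184] tool-z az -64.04 axis [-0.002 -0.005 -1.   ] F [-0.6 -0.3  0.8] w 0.0857 
units tool xyz [ 1.312  6.633 14.59 ] after turn [ 1.306  6.628 14.592]
```

arm_command(
  delta_pos=[
    [0.05,0.44,0.97],
    [0.05,0.44,0.97],
    [0.05,0.44,0.97],
    [0.05,0.44,0.97],
    [0.05,0.44,0.97],
    [0.05,0.44,0.97],
    [0.05,0.44,0.97],
    [0.05,0.44,0.97],
    [0.05,0.44,0.97],
    [0.05,0.44,0.97],
  ],
  rotation=[
    [0,0,0],
    [0,0,0],
    [0,0,0],
    [0,0,0],
    [0,0,0],
    [0,0,0],
    [0,0,0],
    [0,0,0],
    [0,0,0],
    [0,0,0],
  ],
)

```text
clock: 1.8
position: [0.4672, 0.3739, 0.2001]
tool_rot: [-1.056, 1.56, -2.169]
force: [0.7, 0.6, 0.6]
grip_width: 0.0854
```

```bash
python3 -c "
from h import *
go([.589,.277,.18])"
```

```text
t 1.8 pos [0.4672 0.3739 0.2001] tool-z az -63.77 axis [-0.006 -0.009 -1.   ] F [0.7 0.6 0.6] w 0.0854 
units tool xyz [0.675 2.22  4.689] after turn [0.676 2.219 4.69 ]
```

arm_command(
  delta_pos=[
    [0.1,0.43,0.93],
    [0.1,0.43,0.93],
    [0.1,0.43,0.93],
    [0.1,0.43,0.93],
    [0.1,0.43,0.93],
    [0,0,0],
  ],
  rotation=[
    [0,0,0],
    [0,0,0],
    [0,0,0],
    [0,0,0],
    [0,0,0],
    [0,0,0],
  ],
)

```text
clock: 2.4
position: [0.5932, 0.2678, 0.1827]
tool_rot: [-1.013, 1.556, -2.131]
force: [0.0, -0.8, -0.2]
grip_width: 0.0853
```

```bash
cat >> h.py <<'E'
def tilt():
    R=rot(monitor.observe()['tool_rot']);print('tilt units',(R.T@np.cross(R[:,0],[0,0,-1.])/np.radians(6)).round(3))
E
python3 -c "
from h import *
go([.589,.277,.12]);tilt()
c=optics.camera_params('wrist');im=optics.grab_frame('wrist');cv2.imwrite('pics/w1.png',im[:,:,::-1]);print(proj(c,[.589,.277,.0]),proj(c,[.589,.277,.062]))"
```

```text
t 2.4 pos [0.5932 0.2678 0.1827] tool-z az -64.05 axis [-0.008 -0.012 -1.   ] F [ 0.  -0.8 -0.2] w 0.0853 
units tool xyz [ 2.088  0.034 -0.353] after turn [ 2.088  0.033 -0.354]
tilt units [-0.     0.074  0.119]
[325.71211488 165.81401689] [325.23937225 180.33869135]
```

View pics/w1.png

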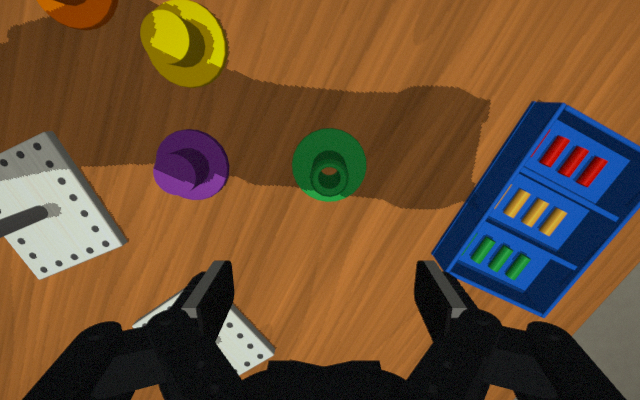

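The wrist view shows the bushing at (330,165) with its hub top at (329,177), midway between the fingers, near the prediction. I'll refine it with a circle fit.

```bash
python3 -c "
from h import *
im=cv2.imread('pics/w1.png')[:,:,::-1].copy();c=optics.camera_params('wrist')
print(circ(c,blob(im,(40,80,20),(85,255,255),(330,165),48),.006))
g=cv2.cvtColor(im,cv2.COLOR_RGB2HSV)
print(circ(c,blob(im,(20,120,20),(34,255,255),(184,42),52),.010), 'black bore', ray(c,329,176,.062))
print(proj(c,monitor.observe()['position']))
"
```

```text
(array([0.5897, 0.2815]), np.float64(0.0394), np.float64(0.0002))
(array([0.4163, 0.3268]), np.float64(0.0392), np.float64(0.0024)) black bore [0.58866275 0.28403524 0.062     ]
[322.90113785 254.99043051]
```

arm_command(
  delta_pos=[
    [0,0,0],
    [0.5,0,-0.2],
    [0.8,0,-0.2],
    [0.8,0,0],
    [0,0,0],
  ],
  rotation=[
    [0,0.08,0.13],
    [0,0,0],
    [0,0,0],
    [0,0,0],
    [0,0,0],
  ],
)

```text
clock: 2.95
position: [0.5822, 0.2859, 0.1162]
tool_rot: [2.769, 1.565, 1.658]
force: [0.4, -0.4, -0.2]
grip_width: 0.0851
```

```bash
python3 -c "
from h import *
go([.5893,.280,.050]);tilt()
c=optics.camera_params('wrist');im=optics.grab_frame('wrist')
print(circ(c,blob(im,(40,80,20),(85,255,255),proj(c,[.59,.28,0.02]),75),.006))"
```

```text
t 2.95 pos [0.5822 0.2859 0.1162] tool-z az -63.67 axis [-0.001  0.006 -1.   ] F [ 0.4 -0.4 -0.2] w 0.0851 
units tool xyz [2.206 0.121 0.294] after turn [2.206 0.122 0.295]
tilt units [ 0.    -0.054 -0.021]
(array([0.5921, 0.2787]), np.float64(0.04), np.float64(0.0023))
```

arm_command(
  delta_pos=[
    [0.3,0.15,0.3],
    [0.7,0,0],
    [0.7,0,0],
    [0.4,0,0],
    [0,0,0],
  ],
  rotation=[
    [0,-0.05,-0.02],
    [0,0,0],
    [0,0,0],
    [0,0,0],
    [0,0,0],
  ],
)

```text
clock: 3.5
position: [0.5947, 0.2811, 0.0563]
tool_rot: [1.536, 1.562, 0.426]
force: [-0.4, -0.4, 0.3]
grip_width: 0.0856
```

```bash
python3 -c "
from h import *
go([.590,.280,.050]);tilt()"
```

```text
t 3.5 pos [0.5947 0.2811 0.0563] tool-z az -63.6 axis [ 0.008  0.003 -1.   ] F [-0.4 -0.4  0.3] w 0.0856 
units tool xyz [ 0.209 -0.16  -0.036] after turn [ 0.209 -0.16  -0.036]
tilt units [ 0.     0.003 -0.081]
```

arm_command(
  delta_pos=[
    [0.2,-0.15,-0.03],
    [0,0,0],
  ],
  rotation=[
    [0,0,-0.08],
    [0,0,0],
  ],
)

```text
clock: 3.7
position: [0.5909, 0.2799, 0.0512]
tool_rot: [1.04, 1.57, -0.07]
force: [-0.4, -0.5, 0.1]
grip_width: 0.0855
```

arm_command(
  delta_pos=[
    [0,0,0],
    [0,0,0],
    [0,0,0],
    [0,0,0],
    [0,0,0],
    [0,0,0],
    [0,0,0],
  ],
  rotation=[
    [0,0,0],
    [0,0,0],
    [0,0,0],
    [0,0,0],
    [0,0,0],
    [0,0,0],
    [0,0,0],
  ],
  gripper=1,
  grip_force=40,
)

```text
clock: 4.4
position: [0.592, 0.2805, 0.0537]
tool_rot: [1.512, 1.567, 0.402]
force: [-0.7, -0.1, -0.3]
grip_width: 0.0003
```

```bash
python3 -c "
from h import *
go([.545,.005,.17]);tilt()"
```

```text
t 4.4 pos [0.592  0.2805 0.0537] tool-z az -63.61 axis [ 0.004  0.002 -1.   ] F [-0.7 -0.1 -0.3] w 0.0003 
units tool xyz [-3.899 -5.47   7.531] after turn [-3.903 -5.467  7.532]
tilt units [ 0.     0.002 -0.04 ]
```

The jaws closed on nothing, so I'll look.

```bash
python3 -c "
from h import *
a=optics.grab_frame('wrist');b=optics.grab_frame('top');s=optics.grab_frame('side')
cv2.imwrite('pics/w2.png',np.hstack([cv2.resize(a,(480,300)),np.vstack([cv2.resize(b[130:250,130:290],(320,240)),cv2.resize(s[110:230,220:380],(320,240))])[:300*2][:480:1][:300]])[:,:,::-1] if 0 else np.vstack([a[:,:,::-1][100:],np.hstack([cv2.resize(b[130:250,130:290],(320,240)),cv2.resize(s[110:230,220:380],(320,240))])[:,:,::-1]]))"
```

```text
(no output)
```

View pics/w2.png

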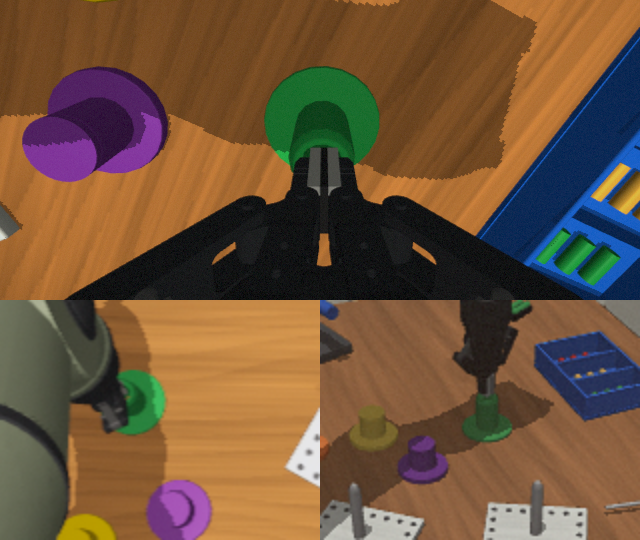

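```bash
python3 -c "
from h import *
s=monitor.observe();p=s['position'];R=rot(s['tool_rot'])
w=optics.camera_params('wrist');d=optics.camera_params('side');t=optics.camera_params('top')
for n,q in(('tcp',p),('tip',p+.014*R[:,0]),('grasp',p-.005*R[:,0]),('hubtop',[.59,.28,.062]),('hub0',[.59,.28,0])): print(n,np.round(q,3),'wrist',proj(w,q).round(),'side',proj(d,q).round(),'top',proj(t,q).round())
im=optics.grab_frame('side');cv2.imwrite('pics/s3.png',cv2.resize(im[95:215,224:384],(800,600),interpolation=2)[:,:,::-1])
c=w;a=optics.grab_frame('wrist')
print(circ(w,blob(a,(40,80,20),(85,255,255),(323,200),75),.006))"
```

```text
tcp [0.592 0.28  0.054] wrist [323. 255.] side [302. 159.] top [189. 176.]
tip [0.592 0.28  0.04 ] wrist [323. 244.] side [302. 162.] top [191. 177.]
grasp [0.592 0.28  0.059] wrist [323. 259.] side [302. 157.] top [188. 175.]
hubtop [0.59  0.28  0.062] wrist [319. 262.] side [302. 157.] top [188. 176.]
hub0 [0.59 0.28 0.  ] wrist [320. 218.] side [302. 173.] top [195. 181.]
(array([0.5916, 0.2791]), np.float64(0.0397), np.float64(0.0021))
```

View pics/s3.png

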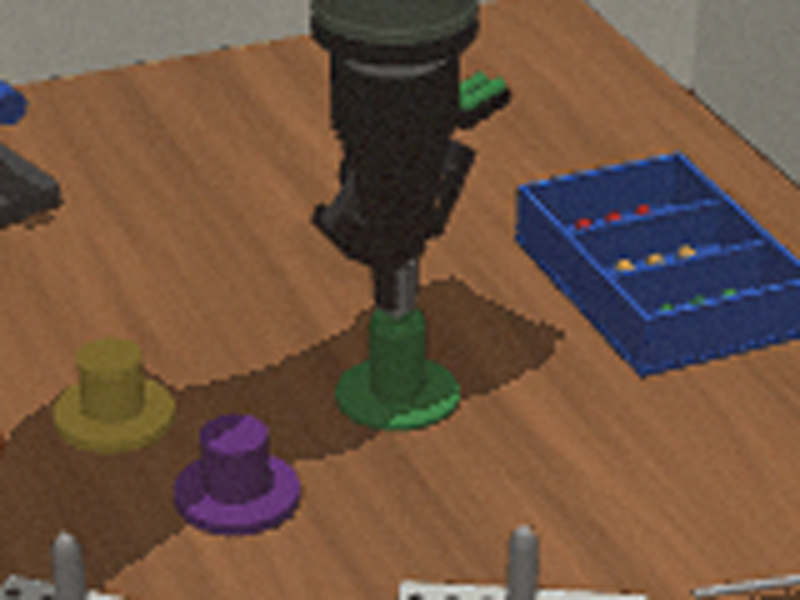

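Wrist and side views put the closed fingertips at the hub's top (side (303,158), wrist (323,250)). In both views they stand about 23 mm higher than the stated tip for this pose, so the jaws shut above the hub. I'll open, go lower in steps while watching the force, and grip again.

arm_command(
  delta_pos=[
    [0,0,0],
    [0,0,0],
    [0,0,0],
    [0,0,0],
    [0,0,0],
    [0,0,0],
    [0,0,0],
  ],
  rotation=[
    [0,0,0],
    [0,0,0],
    [0,0,0],
    [0,0,0],
    [0,0,0],
    [0,0,0],
    [0,0,0],
  ],
  gripper=-1,
)

```text
clock: 5.35
position: [0.592, 0.2804, 0.0535]
tool_rot: [1.489, 1.567, 0.378]
force: [-0.5, -0.3, -0.4]
grip_width: 0.0856
```

arm_command(
  delta_pos=[
    [0.35,0,0],
    [0.35,0,0],
    [0.25,0,0],
    [0,0,0],
  ],
  rotation=[
    [0,0,0],
    [0,0,0],
    [0,0,0],
    [0,0,0],
  ],
)

```text
clock: 5.75
position: [0.5917, 0.2803, 0.0218]
tool_rot: [1.461, 1.568, 0.351]
force: [0.0, 0.0, -0.4]
grip_width: 0.0852
```

```bash
python3 -c "
from h import *
go([.590,.280,.026]);tilt()"
```

```text
t 5.75 pos [0.5917 0.2803 0.0218] tool-z az -63.61 axis [ 0.003  0.001 -1.   ] F [ 0.   0.  -0.4] w 0.0852 
units tool xyz [-0.139 -0.055 -0.015] after turn [-0.139 -0.055 -0.015]
tilt units [ 0.     0.003 -0.029]
```

arm_command(
  delta_pos=[
    [-0.13,-0.05,0],
    [0,0,0],
    [0,0,0],
    [0,0,0],
    [0,0,0],
    [0,0,0],
    [0,0,0],
    [0,0,0],
  ],
  rotation=[
    [0,0,-0.03],
    [0,0,0],
    [0,0,0],
    [0,0,0],
    [0,0,0],
    [0,0,0],
    [0,0,0],
    [0,0,0],
  ],
  gripper=1,
  grip_force=40,
)

```text
clock: 6.55
position: [0.5905, 0.2797, 0.0267]
tool_rot: [0.747, 1.57, -0.364]
force: [0.3, -0.3, -2.6]
grip_width: 0.034
```

```bash
python3 -c "
from h import *
a=optics.grab_frame('wrist');im=optics.grab_frame('side')
cv2.imwrite('pics/s4.png',np.hstack([cv2.resize(im[115:195,254:344],(400,356),interpolation=2),cv2.resize(a[150:350,210:430],(392,356),interpolation=2)])[:,:,::-1])"
```

```text
(no output)
```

View pics/s4.png

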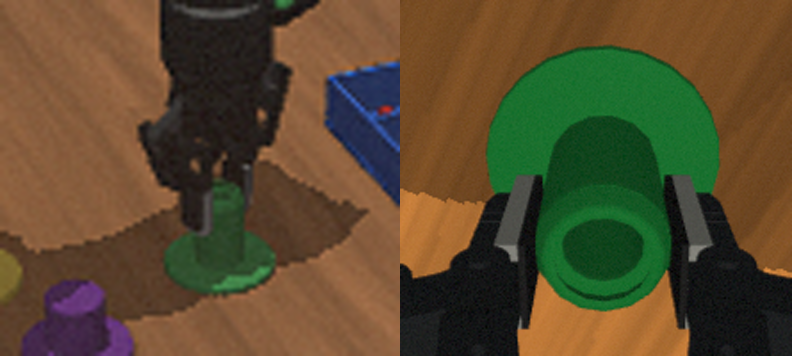

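The grip is good: in the side view the pads hold the hub about 15 mm below its top, and the bushing stands upright between them. Lifting and carrying it to the stand.

arm_command(
  delta_pos=[
    [-0.5,0,0],
    [-1,0,0],
    [-1,0,0],
    [-1,0,0],
    [-0.9,0,0],
    [-0.1,-0.5,0.7],
    [0,-0.55,0.75],
    [0,-0.55,0.75],
    [0,-0.55,0.75],
    [0,-0.55,0.75],
  ],
  rotation=[
    [0,0,0],
    [0,0,0],
    [0,0,0],
    [0,0,0],
    [0,0,0],
    [0,0,0],
    [0,0,0],
    [0,0,0],
    [0,0,0],
    [0,0,0],
  ],
)

```text
clock: 7.65
position: [0.5669, 0.1441, 0.1771]
tool_rot: [1.706, 1.563, 0.601]
force: [0.3, 0.4, -2.4]
grip_width: 0.0339
```

```bash
python3 -c "
from h import *
go([.545,.005,.16]);tilt()"
```

```text
t 7.65 pos [0.5669 0.1441 0.1771] tool-z az -63.31 axis [ 0.006  0.004 -1.   ] F [ 0.3  0.4 -2.4] w 0.0339 
units tool xyz [ 0.547 -2.738  3.815] after turn [ 0.548 -2.737  3.813]
tilt units [-0.    -0.01  -0.073]
```

arm_command(
  delta_pos=[
    [0.1,-0.65,0.92],
    [0.1,-0.65,0.92],
    [0.1,-0.65,0.92],
    [0,-0.5,0.7],
    [0,0,0],
  ],
  rotation=[
    [0,0,0],
    [0,0,0],
    [0,0,-0.07],
    [0,0,0],
    [0,0,0],
  ],
)

```text
clock: 8.15
position: [0.5465, 0.0093, 0.1734]
tool_rot: [1.386, 1.566, 0.277]
force: [0.0, 0.6, -0.9]
grip_width: 0.0339
```

```bash
python3 -c "
from h import *
go([.545,.005,.16]);tilt()
c=optics.camera_params('wrist');t=optics.camera_params('top');d=optics.camera_params('side')
a=optics.grab_frame('wrist');b=optics.grab_frame('top');s=optics.grab_frame('side')
for n,i in(('w5',a),('t5',b),('s5',s)):cv2.imwrite('pics/%s.png'%n,i[:,:,::-1])
cv2.imwrite('pics/m5.png',np.vstack([cv2.resize(a,(512,320)),np.hstack([cv2.resize(b[100:260,230:390],(256,256)),cv2.resize(s[150:260,270:380],(256,256))])])[:,:,::-1])
print(proj(c,[.545,.005,.012]),proj(c,[.545,.005,.098]),proj(d,[.545,.005,.098]),proj(d,[.545,.005,.012]),proj(t,[.545,.005,.012]))
"
```

```text
t 8.15 pos [0.5465 0.0093 0.1734] tool-z az -63.58 axis [ 0.005  0.001 -1.   ] F [ 0.   0.6 -0.9] w 0.0339 
units tool xyz [ 0.445 -0.111  0.105] after turn [ 0.445 -0.111  0.105]
tilt units [ 0.     0.009 -0.046]
[319.3862429  183.85570599] [318.43985423 212.53673454] [327.03826785 200.30157478] [326.05283574 225.4182336 ] [308.2033134  200.42386442]
```

View pics/m5.png

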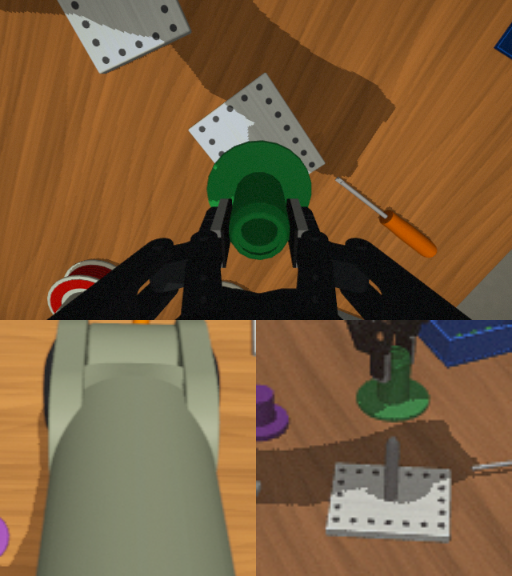

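Wrist view: the bushing is held upright at about (325,230), with the stand plate's corners at about (331,91), (238,162) and (406,204). Side view: the flange is above and slightly right of the spindle. Measuring the offset from both.

```bash
cat >> h.py <<'E'
def flange(c,im,z,r,lo,hi,near,box,frac=.5):
    """centre of a disc of known radius from its rim's upper arc in the image (hull points in the top part)"""
    from scipy.optimize import least_squares
    h=blob(im,lo,hi,near,box);v=h[:,1];h=h[v<v.min()+frac*(np.ptp(h[:,0]))]
    P=np.array([ray(c,u,v,z)[:2] for u,v in h])
    f=least_squares(lambda q:np.hypot(*(P-q).T)-r,P.mean(0));return f.x.round(4),np.abs(f.fun).max().round(4)
E
python3 -c "
from h import *
a=cv2.imread('pics/w5.png');g=cv2.cvtColor(a,6);c=optics.camera_params('wrist');d=optics.camera_params('side')
k=np.array([[331,91],[238,162],[406,204]],np.float32).reshape(-1,1,2)
k=cv2.cornerSubPix(g,k,(7,7),(-1,-1),(3,50,.01))[:,0];print(k)
Q=[ray(c,*p,.012)[:2] for p in k];print(np.round(Q,4),'sides',np.linalg.norm(Q[0]-Q[1]),np.linalg.norm(Q[0]-Q[2]),'centre',(Q[1]+Q[2])/2)
z=monitor.observe()['position'][2]-.0267
im=a[:,:,::-1].copy()
print('bush wrist',flange(c,im,z+.006,.04,(40,80,20),(85,255,255),(325,220),100,.45))
s=cv2.imread('pics/s5.png')[:,:,::-1].copy()
h=blob(s,(40,80,20),(85,255,255),(327,183),22);x,y,w,hh=cv2.boundingRect(h.astype(np.float32));low=h[h[:,1]>y+.55*hh];print('side flange u',low[:,0].min(),low[:,0].max(),'bush axis proj',proj(d,[.545,.005,z+.006]))
hs=cv2.cvtColor(s,cv2.COLOR_RGB2GRAY)
for r in(203,206,209,212,216): print(r,hs[r,316:340])
"
```

```text
[[331.28162  90.18273]
 [234.5708  162.1224 ]
 [406.20984 203.66304]]
[[ 0.5153  0.0964]
 [ 0.4594 -0.008 ]
 [ 0.637   0.0315]] sides 0.11841745103387148 0.1379447962791042 centre [0.54818766 0.01172085]
bush wrist (array([0.5484, 0.0129]), np.float64(0.0008))
side flange u 313.0 343.0 bush axis proj [327.7059148  183.28461286]
203 [60 65 64 66 69 68 68 65 66 64 69 78 85 85 79 71 69 73 72 74 73 70 73 70]
206 [67 64 63 57 66 65 62 70 65 63 71 77 79 82 77 78 71 71 69 69 74 76 74 68]
209 [66 64 71 64 65 63 62 68 61 61 75 81 79 78 80 67 70 64 70 73 68 71 75 74]
212 [121 140 137 103 106 107 106 107  90  73  77  79  81  80  77  61  50  65
  64  59  66  65  66  69]
216 [115 117 119 118  97  77  77 123 121  73  75  81  82  78  76 108 120 117
  75  37  42 102 122 122]
```

arm_command(
  delta_pos=[
    [0,0,0.04],
    [0.4,0,0],
    [0.5,0,0],
    [0.4,0,0],
    [0.3,0,0],
    [0.2,0,0],
    [0,0,0],
  ],
  rotation=[
    [0,0,-0.045],
    [0,0,0],
    [0,0,0],
    [0,0,0],
    [0,0,0],
    [0,0,0],
    [0,0,0],
  ],
)

```text
clock: 9.0
position: [0.5505, 0.0193, 0.118]
tool_rot: [1.822, 1.564, 0.724]
force: [-4.7, -3.9, 8.6]
grip_width: 0.034
```

```bash
python3 -c "
from h import *
go([.5474,.0075,.0387]);tilt()
c=optics.camera_params('wrist');d=optics.camera_params('side')
a=optics.grab_frame('wrist');s=optics.grab_frame('side')
z=monitor.observe()['position'][2]-.0267
print('bush wrist',flange(c,a,z+.006,.04,(40,80,20),(85,255,255),(325,220),100,.45))
h=blob(s,(40,80,20),(85,255,255),(327,203),28);print(cv2.boundingRect(h.astype(np.float32)))
cv2.imwrite('pics/w6.png',np.hstack([a[100:400,170:470],cv2.resize(s[170:260,280:370],(300,300),interpolation=2)])[:,:,::-1])
"
```

```text
t 9.0 pos [0.5505 0.0193 0.118 ] tool-z az -62.89 axis [ 0.005  0.005 -1.   ] F [-4.7 -3.9  8.6] w 0.034 
units tool xyz [ 2.641 -0.289  0.308] after turn [ 2.641 -0.29   0.309]
tilt units [-0.    -0.017 -0.065]
bush wrist (array([0.5502, 0.0161]), np.float64(0.0004))
(313, 176, 30, 31)
```

Contact came early, with 8.6 N upward and 4.7/3.9 N sideways, because the descent drifted about 10 mm in y. I'll back up and re-centre.

arm_command(
  delta_pos=[
    [-0.4,0,0],
    [-0.5,0,0],
    [0,-0.28,0.3],
    [0,0,0],
  ],
  rotation=[
    [0,0,0],
    [0,-0.02,-0.06],
    [0,0,0],
    [0,0,0],
  ],
)

```text
clock: 9.5
position: [0.5469, 0.0069, 0.1455]
tool_rot: [0.396, 1.57, -0.7]
force: [0.7, -0.2, -2.2]
grip_width: 0.0342
```

```bash
python3 -c "
from h import *
go([.5474,.0075,.0387]);tilt()
c=optics.camera_params('wrist');d=optics.camera_params('side')
a=optics.grab_frame('wrist');s=optics.grab_frame('side')
z=monitor.observe()['position'][2]-.0267
print('bush wrist',flange(c,a,z+.006,.04,(40,80,20),(85,255,255),(325,220),100,.45))
h=blob(s,(40,80,20),(85,255,255),(327,195),26);print(h[h[:,1]>h[:,1].max()-12],proj(d,[.5482,.0117,z+.006]),proj(d,[.5482,.0117,.098]))
cv2.imwrite('pics/w6.png',np.hstack([a[60:360,170:470],cv2.resize(s[160:250,280:370],(300,300),interpolation=2)])[:,:,::-1])
"
```

```text
t 9.5 pos [0.5469 0.0069 0.1455] tool-z az -62.83 axis [ 0.001 -0.    -1.   ] F [ 0.7 -0.2 -2.2] w 0.0342 
units tool xyz [ 3.56   0.022 -0.011] after turn [ 3.56   0.023 -0.012]
tilt units [ 0.     0.006 -0.003]
bush wrist (array([0.5464, 0.0039]), np.float64(0.0004))
[[343. 190.]
 [343. 195.]
 [340. 198.]
 [336. 200.]
 [322. 200.]
 [319. 199.]
 [316. 197.]
 [315. 196.]
 [314. 194.]
 [314. 189.]] [327.35907631 190.35206771] [327.03763461 198.56932075]
```

View pics/w6.png

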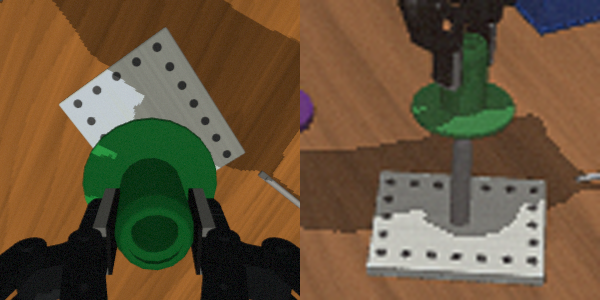

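Side view: flange centre is at u≈328.5 and the spindle at u≈328, so they line up in that direction. Wrist view: the plate corners are at (335,88), (230,164) and (415,212). I'll measure the other direction.

```bash
cat >> h.py <<'E'
def stand(c,a,k):
    k=cv2.cornerSubPix(cv2.cvtColor(a,cv2.COLOR_RGB2GRAY),np.array(k,np.float32).reshape(-1,1,2),(5,5),(-1,-1),(3,50,.01))[:,0]
    Q=[ray(c,*p,.012)[:2] for p in k];print(k.round(1).tolist(),'sides',np.linalg.norm(Q[0]-Q[1]).round(4),np.linalg.norm(Q[0]-Q[2]).round(4),'stand',((Q[1]+Q[2])/2).round(4))
E
python3 -c "
from h import *
c=optics.camera_params('wrist');a=optics.grab_frame('wrist')
stand(c,a,[[335,88],[230,164],[415,212]])
z=monitor.observe()['position'][2]-.0267
h=blob(a,(40,80,20),(85,255,255),(325,220),100);h=h[h[:,1]<h[:,1].min()+.45*np.ptp(h[:,0])]
for dz in(0,.005,.01): print(circ(c,h,z+.006+dz))
"
```

```text
[[333.70001220703125, 88.80000305175781], [226.89999389648438, 165.6999969482422], [413.20001220703125, 213.60000610351562]] sides 0.1184 0.1381 stand [0.5474 0.0066]
(array([0.5467, 0.0057]), np.float64(0.0399), np.float64(0.0004))
(array([0.5456, 0.0079]), np.float64(0.0387), np.float64(0.0004))
(array([0.5446, 0.01  ]), np.float64(0.0376), np.float64(0.0003))
```

arm_command(
  delta_pos=[
    [0.3,0,-0.03],
    [0.2,0,-0.03],
    [0,0,0],
  ],
  rotation=[
    [0,0,0],
    [0,0,0],
    [0,0,0],
  ],
)

```text
clock: 9.95
position: [0.5459, 0.011, 0.1277]
tool_rot: [-2.463, 1.57, 2.725]
force: [0.0, -0.0, -0.8]
grip_width: 0.034
```

```bash
python3 -c "
from h import *
go([.5474,.008,.0387]);tilt()"
```

```text
t 9.95 pos [0.5459 0.011  0.1277] tool-z az -62.73 axis [-0.001  0.001 -1.   ] F [ 0.  -0.  -0.8] w 0.034 
units tool xyz [2.968 0.003 0.114] after turn [2.968 0.003 0.114]
tilt units [ 0.    -0.01   0.008]
```

arm_command(
  delta_pos=[
    [0,0,0.11],
    [0.15,0,0],
    [0.15,0,0],
    [0.1,0,0],
    [0,0,0],
  ],
  rotation=[
    [0,0,0],
    [0,0,0],
    [0,0,0],
    [0,0,0],
    [0,0,0],
  ],
)

```text
clock: 10.45
position: [0.5473, 0.0078, 0.1141]
tool_rot: [-2.205, 1.569, 2.984]
force: [-0.8, -0.5, -0.8]
grip_width: 0.0339
```

```bash
python3 -c "
from h import *
go([.5474,.008,.0387]);tilt()"
```

```text
t 10.45 pos [0.5473 0.0078 0.1141] tool-z az -62.72 axis [-0.002  0.    -1.   ] F [-0.8 -0.5 -0.8] w 0.0339 
units tool xyz [ 2.512  0.008 -0.   ] after turn [ 2.512e+00  9.000e-03 -1.000e-03]
tilt units [-0.    -0.012  0.016]
```

No contact, and the underside is now below the spindle's taper, so it's threaded. Continuing down.

arm_command(
  delta_pos=[
    [0.2,0,0],
    [0.2,0,0],
    [0.2,0,0],
    [0.2,0,0],
    [0,0,0],
  ],
  rotation=[
    [0,0,0],
    [0,0,0],
    [0,0,0],
    [0,0,0],
    [0,0,0],
  ],
)

```text
clock: 10.95
position: [0.5472, 0.0079, 0.0878]
tool_rot: [-2.209, 1.569, 2.98]
force: [-1.1, 0.4, -0.4]
grip_width: 0.034
```

```bash
python3 -c "
from h import *
go([.5474,.008,.0387]);tilt()"
```

```text
t 10.95 pos [0.5472 0.0079 0.0878] tool-z az -62.71 axis [-0.002  0.    -1.   ] F [-1.1  0.4 -0.4] w 0.034 
units tool xyz [1.636 0.01  0.004] after turn [1.636 0.011 0.003]
tilt units [-0.    -0.013  0.017]
```

arm_command(
  delta_pos=[
    [0.2,0,0],
    [0.2,0,0],
    [0.2,0,0],
    [0.2,0,0],
    [0.2,0,0],
    [0.2,0,0],
    [0.1,0,0],
    [0,0,0],
  ],
  rotation=[
    [0,0,0],
    [0,0,0],
    [0,0,0],
    [0,0,0],
    [0,0,0],
    [0,0,0],
    [0,0,0],
    [0,0,0],
  ],
)

```text
clock: 11.75
position: [0.5471, 0.008, 0.045]
tool_rot: [-2.192, 1.568, 2.997]
force: [-1.2, -0.2, -1.5]
grip_width: 0.0337
```

```bash
python3 -c "
from h import *
go([.5474,.008,.0387]);tilt()"
```

```text
t 11.75 pos [0.5471 0.008  0.045 ] tool-z az -62.71 axis [-0.002  0.    -1.   ] F [-1.2 -0.2 -1.5] w 0.0337 
units tool xyz [0.21  0.011 0.004] after turn [0.21  0.011 0.004]
tilt units [-0.    -0.014  0.019]
```

arm_command(
  delta_pos=[
    [0.1,0,0],
    [0.08,0,0],
    [0.06,0,0],
    [0,0,0],
  ],
  rotation=[
    [0,0,0],
    [0,0,0],
    [0,0,0],
    [0,0,0],
  ],
)

```text
clock: 12.15
position: [0.5474, 0.008, 0.0376]
tool_rot: [-2.292, 1.569, 2.897]
force: [-0.5, -0.4, -1.6]
grip_width: 0.0342
```

arm_command(
  delta_pos=[
    [0.06,0,0],
    [0.06,0,0],
    [0,0,0],
  ],
  rotation=[
    [0,0,0],
    [0,0,0],
    [0,0,0],
  ],
)

```text
clock: 12.45
position: [0.548, 0.0076, 0.0345]
tool_rot: [-2.712, 1.57, 2.476]
force: [-1.8, 1.0, 1.4]
grip_width: 0.0343
```

arm_command(
  delta_pos=[
    [0.07,0,0],
    [0,0,0],
  ],
  rotation=[
    [0,0,0],
    [0,0,0],
  ],
)

```text
clock: 12.65
position: [0.5484, 0.0069, 0.0331]
tool_rot: [0.982, 1.57, -0.114]
force: [0.2, 1.8, -0.6]
grip_width: 0.0338
```

arm_command(
  delta_pos=[
    [0,0,0],
    [0,0,0],
    [0,0,0],
    [0,0,0],
    [0,0,0],
    [0,0,0],
    [0,0,0],
  ],
  rotation=[
    [0,0,0],
    [0,0,0],
    [0,0,0],
    [0,0,0],
    [0,0,0],
    [0,0,0],
    [0,0,0],
  ],
  gripper=-1,
)

```text
clock: 13.35
position: [0.5486, 0.0071, 0.033]
tool_rot: [1.102, 1.57, 0.006]
force: [0.0, -0.5, -0.1]
grip_width: 0.0851
```

```bash
python3 -c "
from h import *
go([.5474,.008,.17]);tilt()
s=optics.grab_frame('side');d=optics.camera_params('side')
h=blob(s,(40,80,20),(85,255,255),(327,215),26);x,y,w,hh=cv2.boundingRect(h.astype(np.float32));print(x,y,w,hh)
print(proj(d,[.5474,.007,.012]))
c=optics.camera_params('wrist');a=optics.grab_frame('wrist')
for z in (.018,.025,.03):
  h=blob(a,(40,80,20),(85,255,255),proj(c,[.547,.007,.03]),110);h=h[h[:,1]<h[:,1].min()+.45*np.ptp(h[:,0])];print(z,circ(c,h,z))
"
```

```text
t 13.35 pos [0.5486 0.0071 0.033 ] tool-z az -62.77 axis [ 0.001  0.    -1.   ] F [ 0.  -0.5 -0.1] w 0.0851 
units tool xyz [-4.567 -0.017 -0.043] after turn [-4.567 -0.018 -0.041]
tilt units [-0.     0.005 -0.011]
314 208 29 27
[326.53372102 224.74789042]
0.018 (array([0.5482, 0.0077]), np.float64(0.0389), np.float64(0.0002))
0.025 (array([0.5467, 0.0107]), np.float64(0.0373), np.float64(0.0002))
0.03 (array([0.5457, 0.0128]), np.float64(0.0362), np.float64(0.0002))
```

The bushing is home: its flange fits a 39 mm radius at z=0.018, centred at (0.548,0.008) in the wrist view, and the forces are near zero after letting go. On to the red reel.

arm_command(
  delta_pos=[
    [-0.3,0,0],
    [-0.9,0,0],
    [-1,0,0],
    [-1,0,0],
    [-1,0,0],
    [-0.5,0,0],
    [0,-0.7,0.62],
    [0,-0.75,0.66],
    [0,-0.75,0.66],
    [0,-0.75,0.66],
  ],
  rotation=[
    [0,0,0],
    [0,0,0],
    [0,0,0],
    [0,0,0],
    [0,0,0],
    [0,0,0],
    [0,0,0],
    [0,0,0],
    [0,0,0],
    [0,0,0],
  ],
)

```text
clock: 14.45
position: [0.5053, -0.1024, 0.1858]
tool_rot: [1.383, 1.565, 0.294]
force: [0.6, -0.1, 0.4]
grip_width: 0.0854
```

arm_command(
  delta_pos=[
    [0,-0.72,0.65],
    [0,-0.72,0.65],
    [0,-0.72,0.65],
    [0,-0.72,0.65],
    [0,-0.72,0.65],
    [0,-0.72,0.65],
    [0,0,0],
  ],
  rotation=[
    [0,0,0],
    [0,0,0],
    [0,0,0],
    [0,0,0],
    [0,0,0],
    [0,0,0],
    [0,0,0],
  ],
)

```text
clock: 15.15
position: [0.4392, -0.2762, 0.1905]
tool_rot: [1.097, 1.561, 0.003]
force: [-0.0, -0.2, -0.5]
grip_width: 0.0856
```

```bash
python3 -c "
from h import *
go([.422,-.318,.1]);tilt()
c=optics.camera_params('wrist');a=optics.grab_frame('wrist');cv2.imwrite('pics/w7.png',a[:,:,::-1])
p=proj(c,[.422,-.318,.036]);print(p,circ(c,blob(a,(0,120,40),(6,255,255),p,80),.036))
t=optics.camera_params('top');b=optics.grab_frame('top');print('bush top',flange(t,b,.018,.04,(40,80,20),(85,255,255),(308,198),26,2))
"
```

```text
t 15.15 pos [ 0.4392 -0.2762  0.1905] tool-z az -62.7 axis [ 0.01  0.   -1.  ] F [-0.  -0.2 -0.5] w 0.0856 
units tool xyz [ 3.011 -1.175  0.961] after turn [ 3.011 -1.177  0.96 ]
tilt units [ 0.     0.043 -0.085]
[288.77766714 209.521413  ] (array([ 0.4227, -0.3205]), np.float64(0.0498), np.float64(0.0003))
bush top (array([0.5466, 0.0052]), np.float64(0.0018))
```

arm_command(
  delta_pos=[
    [0.5,-0.6,0.5],
    [0.6,-0.58,0.5],
    [0.9,0,0],
    [0.8,0,0],
    [0.4,0,0],
    [0,0,0],
  ],
  rotation=[
    [0,0.04,-0.08],
    [0,0,0],
    [0,0,0],
    [0,0,0],
    [0,0,0],
    [0,0,0],
  ],
)

```text
clock: 15.85
position: [0.428, -0.3111, 0.0933]
tool_rot: [1.58, 1.565, 0.498]
force: [0.6, -0.2, 1.0]
grip_width: 0.0855
```

```bash
python3 -c "
from h import *
go([.4227,-.3203,.045]);tilt()
c=optics.camera_params('wrist');a=optics.grab_frame('wrist');cv2.imwrite('pics/w8.png',a[:,:,::-1])
p=proj(c,[.422,-.32,.036]);print(p,circ(c,blob(a,(0,120,40),(6,255,255),p,120),.036))
"
```

```text
t 15.85 pos [ 0.428  -0.3111  0.0933] tool-z az -61.98 axis [ 0.005  0.003 -1.   ] F [ 0.6 -0.2  1. ] w 0.0855 
units tool xyz [ 1.607 -0.309  0.189] after turn [ 1.607 -0.31   0.189]
tilt units [ 0.    -0.    -0.055]
[309.46787077 223.76756794] (array([ 0.4228, -0.3208]), np.float64(0.0499), np.float64(0.0002))
```

arm_command(
  delta_pos=[
    [0.2,-0.31,0.2],
    [0.5,0,0],
    [0.5,0,0],
    [0.4,0,0],
    [0,0,0],
  ],
  rotation=[
    [0,0,-0.055],
    [0,0,0],
    [0,0,0],
    [0,0,0],
    [0,0,0],
  ],
)

```text
clock: 16.4
position: [0.4249, -0.3241, 0.0484]
tool_rot: [0.396, 1.563, -0.684]
force: [-0.3, -0.0, -0.2]
grip_width: 0.0853
```

```bash
python3 -c "
from h import *
go([.4228,-.3205,.028]);tilt()"
```

```text
t 16.4 pos [ 0.4249 -0.3241  0.0484] tool-z az -61.89 axis [ 0.006 -0.005 -1.   ] F [-0.3 -0.  -0.2] w 0.0853 
units tool xyz [ 0.678 -0.009 -0.143] after turn [ 0.678 -0.009 -0.143]
tilt units [-0.     0.068 -0.028]
```

arm_command(
  delta_pos=[
    [0,0,-0.14],
    [0.3,0,0],
    [0.2,0,0],
    [0.1,0,0],
    [0,0,0],
  ],
  rotation=[
    [0,0.065,-0.03],
    [0,0,0],
    [0,0,0],
    [0,0,0],
    [0,0,0],
  ],
)

```text
clock: 16.9
position: [0.4235, -0.3208, 0.0306]
tool_rot: [0.317, 1.569, -0.763]
force: [-0.0, -0.2, 0.1]
grip_width: 0.0854
```

```bash
python3 -c "
from h import *
go([.4228,-.3205,.028]);tilt()
a=optics.grab_frame('wrist');im=optics.grab_frame('side')
cv2.imwrite('pics/m9.png',np.hstack([cv2.resize(im[280:370,290:390],(400,360),interpolation=2),cv2.resize(a[130:370,190:450],(390,360),interpolation=2)])[:,:,::-1])"
```

```text
t 16.9 pos [ 0.4235 -0.3208  0.0306] tool-z az -61.88 axis [ 0.001 -0.001 -1.   ] F [-0.  -0.2  0.1] w 0.0854 
units tool xyz [ 0.086 -0.016 -0.021] after turn [ 0.086 -0.016 -0.021]
tilt units [-0.     0.016 -0.005]
```

View pics/m9.png

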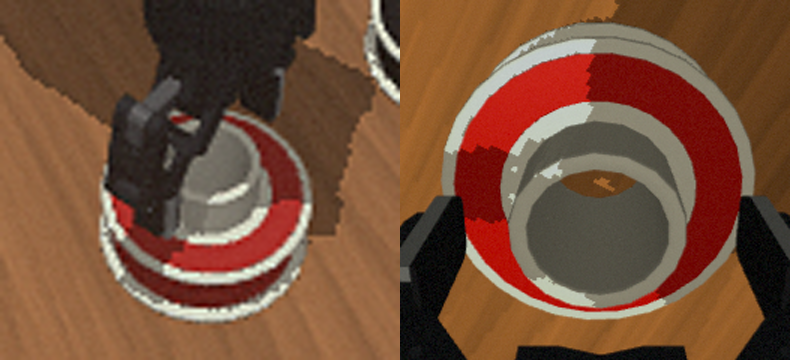

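The collar sits between the open fingers, centred, with the tips just above the red flange. Closing.

arm_command(
  delta_pos=[
    [0.03,0,0],
    [0,0,0],
    [0,0,0],
    [0,0,0],
    [0,0,0],
    [0,0,0],
  ],
  rotation=[
    [0,0,0],
    [0,0,0],
    [0,0,0],
    [0,0,0],
    [0,0,0],
    [0,0,0],
  ],
  gripper=1,
  grip_force=80,
)

```text
clock: 17.6
position: [0.4237, -0.321, 0.0309]
tool_rot: [0.461, 1.568, -0.619]
force: [-0.3, 0.1, -1.9]
grip_width: 0.051
```

arm_command(
  delta_pos=[
    [-0.1,0,0],
    [-0.3,0,0],
    [0,0,0],
  ],
  rotation=[
    [0,0,0],
    [0,0,0],
    [0,0,0],
  ],
)

```text
clock: 17.9
position: [0.4235, -0.321, 0.0437]
tool_rot: [0.393, 1.569, -0.687]
force: [0.3, 0.5, -1.7]
grip_width: 0.0511
```

```bash
python3 -c "
from h import *
go([.5484,.0075,.19]);tilt()
c=optics.camera_params('wrist');a=optics.grab_frame('wrist')
p=proj(c,[.422,-.32,.05])
for z in(.036,.046,.05):print(circ(c,blob(a,(0,120,40),(6,255,255),p,130),z))"
```

```text
t 17.9 pos [ 0.4235 -0.321   0.0437] tool-z az -61.89 axis [ 0.002 -0.001 -1.   ] F [ 0.3  0.5 -1.7] w 0.0511 
units tool xyz [-4.885  8.834 -7.687] after turn [-4.879  8.833 -7.687]
tilt units [-0.     0.019 -0.008]
(array([ 0.4267, -0.326 ]), np.float64(0.0542), np.float64(0.001))
(array([ 0.4241, -0.3212]), np.float64(0.0508), np.float64(0.001))
(array([ 0.4231, -0.3193]), np.float64(0.0495), np.float64(0.0009))
```

arm_command(
  delta_pos=[
    [-0.6,0,0],
    [-1,0,0],
    [-1,0,0],
    [-1,0,0],
    [-0.9,0,0],
    [0,0.6,-0.5],
    [0,0.72,-0.63],
    [0,0.72,-0.63],
    [0,0.72,-0.63],
    [0,0.72,-0.63],
  ],
  rotation=[
    [0,0,0],
    [0,0,0],
    [0,0,0],
    [0,0,0],
    [0,0,0],
    [0,0,0],
    [0,0,0],
    [0,0,0],
    [0,0,0],
    [0,0,0],
  ],
)

```text
clock: 18.95
position: [0.472, -0.1907, 0.1844]
tool_rot: [0.312, 1.568, -0.775]
force: [1.3, -0.8, -2.7]
grip_width: 0.0508
```

```bash
python3 -c "
from h import *
go([.5484,.0075,.18]);tilt()"
```

```text
t 18.95 pos [ 0.472  -0.1907  0.1844] tool-z az -62.31 axis [ 0.002 -0.002 -1.   ] F [ 1.3 -0.8 -2.7] w 0.0508 
units tool xyz [ 0.138  5.324 -4.667] after turn [ 0.139  5.325 -4.664]
tilt units [-0.     0.027 -0.009]
```

arm_command(
  delta_pos=[
    [0,0.75,-0.66],
    [0,0.75,-0.66],
    [0,0.75,-0.66],
    [0,0.75,-0.66],
    [0,0.7,-0.62],
    [0,0.7,-0.62],
    [0,0.5,-0.44],
    [0,0,0],
  ],
  rotation=[
    [0,0,0],
    [0,0,0],
    [0,0,0],
    [0,0,0],
    [0,0,0],
    [0,0,0],
    [0,0,0],
    [0,0,0],
  ],
)

```text
clock: 19.75
position: [0.544, 0.005, 0.1841]
tool_rot: [0.882, 1.568, -0.201]
force: [-0.6, -0.3, -2.1]
grip_width: 0.0508
```

```bash
python3 -c "
from h import *
go([.5484,.0075,.18]);tilt()"
```

```text
t 19.75 pos [0.544  0.005  0.1841] tool-z az -62.02 axis [ 0.002 -0.001 -1.   ] F [-0.6 -0.3 -2.1] w 0.0508 
units tool xyz [ 0.139  0.167 -0.005] after turn [ 0.138  0.167 -0.005]
tilt units [-0.     0.015 -0.019]
```

```bash
cat > al.py <<'E'
from h import *
c=optics.camera_params('wrist');a=optics.grab_frame('wrist');s=optics.grab_frame('side');d=optics.camera_params('side')
Q=np.array([[.5153,.0964],[.4594,-.008],[.637,.0315]])-[.0008,.005]
stand(c,a,[proj(c,[*q,.012]) for q in Q])
E
python3 - <<'E'
from al import *
z=monitor.observe()['position'][2]-.031+.036
p=proj(c,[.545,.005,z]);h=blob(a,(0,120,40),(6,255,255),p,130)
print('reel',circ(c,h,z),'upper arc',flange(c,a,z,.05,(0,120,40),(6,255,255),p,130,.45))
p=proj(d,[.546,.006,z]);h=blob(s,(0,120,30),(6,255,255),p,30);print('side ring',p,h[:,0].min(),h[:,0].max(),h[:,1].max())
g=blob(s,(40,80,20),(85,255,255),(328,215),26);print('side bushing',g[:,0].min(),g[:,0].max(), g[:,1].min())
print('axis u at ring, bushing',proj(d,[.5474,.0066,z]),proj(d,[.5474,.0066,.018]))
cv2.imwrite('pics/w10.png',a[:,:,::-1]);cv2.imwrite('pics/s10.png',s[:,:,::-1])
E
```

```text
[[338.0, 88.30000305175781], [241.8000030517578, 155.39999389648438], [402.70001220703125, 202.1999969482422]] sides 0.1184 0.1371 stand [0.5457 0.0045]
reel (array([0.544, 0.006]), np.float64(0.0499), np.float64(0.0009)) upper arc (array([0.544 , 0.0059]), np.float64(0.0002))
side ring [328.3732005  170.79836443] 309.0 346.0 193.0
side bushing 314.0 342.0 208.0
axis u at ring, bushing [328.77707797 170.55097422] [326.66455752 223.15447671]
```

arm_command(
  delta_pos=[
    [0,0.13,0.07],
    [0.4,0,0.02],
    [0.4,0,0.02],
    [0,0,0],
  ],
  rotation=[
    [0,0.015,-0.02],
    [0,0,0],
    [0,0,0],
    [0,0,0],
  ],
)

```text
clock: 20.25
position: [0.5478, -0.0022, 0.1581]
tool_rot: [-0.97, 1.569, -2.059]
force: [-0.6, 1.1, -2.7]
grip_width: 0.0506
```

```bash
python3 -c "
from h import *
go([.5487,.005,.13]);tilt()"
```

```text
t 20.25 pos [ 0.5478 -0.0022  0.1581] tool-z az -62.4 axis [-0.001 -0.002 -1.   ] F [-0.6  1.1 -2.7] w 0.0506 
units tool xyz [ 0.936  0.138 -0.2  ] after turn [ 0.936  0.138 -0.199]
tilt units [0.    0.012 0.018]
```

arm_command(
  delta_pos=[
    [0.1,0.14,-0.2],
    [0.3,0,0],
    [0.2,0,0],
    [0.2,0,0],
    [0.2,0,0],
    [0,0,0],
  ],
  rotation=[
    [0,0.01,0.02],
    [0,0,0],
    [0,0,0],
    [0,0,0],
    [0,0,0],
    [0,0,0],
  ],
)

```text
clock: 20.85
position: [0.5484, 0.0053, 0.1247]
tool_rot: [-1.932, 1.57, -3.021]
force: [-0.3, 0.0, -2.8]
grip_width: 0.0509
```

Run:
```python
from al import *
go([.5487,.005,.049]);tilt()
z=monitor.observe()['position'][2]-.031+.036
p=proj(c,[.545,.005,z])
print('reel',flange(c,a,z,.05,(0,120,40),(6,255,255),p,130,.45))
p=proj(d,[.546,.006,z]);h=blob(s,(0,120,30),(6,255,255),p,30);print('side ring',p,h[:,0].min(),h[:,0].max())
```

```text
[[336.1000061035156, 83.4000015258789], [220.5, 166.1999969482422], [422.20001220703125, 217.60000610351562]] sides 0.1185 0.1382 stand [0.5479 0.0074]
t 20.95 pos [0.5487 0.0053 0.1255] tool-z az -62.43 axis [ 0. -0. -1.] F [-0.7  0.5 -3.1] w 0.0509 
units tool xyz [ 2.549 -0.006  0.009] after turn [ 2.549 -0.006  0.009]
tilt units [-0.     0.001 -0.001]
reel (array([0.5483, 0.0063]), np.float64(0.0002))
side ring [327.61752934 189.91889952] 310.0 348.0
```

arm_command(
  delta_pos=[
    [0.2,0,-0.02],
    [0.2,0,0],
    [0.2,0,0],
    [0.2,0,0],
    [0.2,0,0],
    [0,0,0],
  ],
  rotation=[
    [0,0,0],
    [0,0,0],
    [0,0,0],
    [0,0,0],
    [0,0,0],
    [0,0,0],
  ],
)

```text
clock: 21.55
position: [0.5488, 0.0059, 0.0932]
tool_rot: [1.198, 1.57, 0.108]
force: [0.9, 1.0, -2.5]
grip_width: 0.0506
```

```bash
python3 -c "
from h import *
go([.5487,.0055,.049]);tilt()"
```

```text
t 21.55 pos [0.5488 0.0059 0.0932] tool-z az -62.44 axis [ 0.001  0.    -1.   ] F [ 0.9  1.  -2.5] w 0.0506 
units tool xyz [ 1.473 -0.009  0.01 ] after turn [ 1.473 -0.009  0.01 ]
tilt units [ 0.     0.004 -0.009]
```

Reel bottom is at about 0.062, past the hub's taper, with little lateral force. Going on.

arm_command(
  delta_pos=[
    [0.2,0,0],
    [0.2,0,0],
    [0.2,0,0],
    [0.2,0,0],
    [0.2,0,0],
    [0.2,0,0],
    [0.1,0,0],
    [0,0,0],
  ],
  rotation=[
    [0,0,0],
    [0,0,0],
    [0,0,0],
    [0,0,0],
    [0,0,0],
    [0,0,0],
    [0,0,0],
    [0,0,0],
  ],
)

```text
clock: 22.35
position: [0.5488, 0.0059, 0.0505]
tool_rot: [1.235, 1.57, 0.146]
force: [-1.2, 0.7, -2.9]
grip_width: 0.0508
```

arm_command(
  delta_pos=[
    [0.08,0,0],
    [0.06,0,0],
    [0,0,0],
  ],
  rotation=[
    [0,0,0],
    [0,0,0],
    [0,0,0],
  ],
)

```text
clock: 22.65
position: [0.5493, 0.006, 0.0495]
tool_rot: [1.582, 1.568, 0.492]
force: [-0.4, 0.6, -3.3]
grip_width: 0.0507
```

arm_command(
  delta_pos=[
    [0.1,0,0],
    [0.08,0,0],
    [0,0,0],
  ],
  rotation=[
    [0,0,0],
    [0,0,0],
    [0,0,0],
  ],
)

```text
clock: 22.95
position: [0.55, 0.0061, 0.0496]
tool_rot: [1.659, 1.565, 0.568]
force: [0.3, 0.4, -2.8]
grip_width: 0.0507
```

Run:
```python
from al import *
go([.5487,.0055,.049]);tilt();print(monitor.observe()['qpos'].round(3),monitor.observe()['joint_efforts'].round(1),monitor.observe()['moment'].round(2))
p=proj(c,[.548,.006,.054])
for z in (.054,.06):
  h=blob(a,(0,120,40),(6,255,255),p,130);print(z,circ(c,h,z))
```

```text
[[337.29998779296875, 77.30000305175781], [179.6999969482422, 190.5], [449.29998779296875, 258.29998779296875]] sides 0.1183 0.138 stand [0.5475 0.0066]
t 23.05 pos [0.5501 0.0062 0.049 ] tool-z az -62.48 axis [ 0.005  0.003 -1.   ] F [1.4 1.4 1.4] w 0.051 
units tool xyz [-0.    -0.053 -0.002] after turn [-0.    -0.053 -0.002]
tilt units [ 0.    -0.003 -0.055]
[-0.228  0.658  0.154  1.934 -0.183  0.557  0.53 ] [  0.  -92.5   7.5 -23.4   0.    0.3   0. ] [ 0.23 -0.12  0.02]
0.054 (array([0.5501, 0.0068]), np.float64(0.0501), np.float64(0.0011))
0.06 (array([0.5485, 0.0096]), np.float64(0.0481), np.float64(0.001))
```

arm_command(
  delta_pos=[
    [0.2,0,0],
    [0,0,0],
  ],
  rotation=[
    [0,0,0],
    [0,0,0],
  ],
)

```text
clock: 23.25
position: [0.5516, 0.0057, 0.0458]
tool_rot: [1.468, 1.562, 0.377]
force: [1.5, 0.5, -3.6]
grip_width: 0.0506
```

Run:
```python
from al import *
go([.549,.0058,.0458]);tilt()
p=proj(c,[.548,.006,.054])
for z in (.050,.054,.058):
  h=blob(a,(0,120,40),(6,255,255),p,130);print(z,circ(c,h,z))
h=blob(s,(0,120,30),(6,255,255),proj(d,[.547,.006,.05]),30);print('side',h[:,0].min(),h[:,0].max(),h[:,1].min(),h[:,1].max(),'pred rows ring near/far',proj(d,[.547-.02,.006-.046,.054]),proj(d,[.547-.02,.006-.044,.024]))
g=blob(s,(40,80,20),(85,255,255),(328,215),26);print('green',g[:,0].min(),g[:,0].max(),g[:,1].min(),g[:,1].max())
cv2.imwrite('pics/m11.png',np.hstack([cv2.resize(s[170:260,280:380],(400,360),interpolation=2),cv2.resize(a[130:370,190:450],(390,360),interpolation=2)])[:,:,::-1])
```

```text
[[335.1000061035156, 74.4000015258789], [174.5, 190.5], [449.5, 259.20001220703125]] sides 0.1182 0.1381 stand [0.5475 0.0066]
t 23.35 pos [0.5513 0.0058 0.0454] tool-z az -62.51 axis [ 0.008  0.003 -1.   ] F [-0.   0.2 -2.6] w 0.0508 
units tool xyz [-0.014 -0.068 -0.036] after turn [-0.014 -0.068 -0.036]
tilt units [ 0.     0.006 -0.078]
0.05 (array([0.552, 0.005]), np.float64(0.0516), np.float64(0.0013))
0.054 (array([0.5509, 0.007 ]), np.float64(0.0502), np.float64(0.0013))
0.058 (array([0.5499, 0.0089]), np.float64(0.0488), np.float64(0.0012))
side 311.0 347.0 206.0 224.0 pred rows ring near/far [327.73514964 225.33997283] [327.03744097 233.5834685 ]Traceback (most recent call last):
  File "<stdin>", line 7, in <module>
  File "h.py", line 16, in blob
    c=max(cv2.findContours(k,0,2)[0],key=cv2.contourArea)
ValueError: max() iterable argument is empty
```

arm_command(
  delta_pos=[
    [0,-0.07,-0.03],
    [0,0,0],
  ],
  rotation=[
    [0,0,-0.075],
    [0,0,0],
  ],
)

```text
clock: 23.55
position: [0.5499, 0.0056, 0.0454]
tool_rot: [0.718, 1.569, -0.373]
force: [-4.5, -0.7, 12.4]
grip_width: 0.0508
```

arm_command(
  delta_pos=[
    [0.05,0,0],
    [0.05,0,0],
    [0,0,0],
  ],
  rotation=[
    [0,0,0],
    [0,0,0],
    [0,0,0],
  ],
)

```text
clock: 23.85
position: [0.5498, 0.0056, 0.0456]
tool_rot: [1.044, 1.569, -0.047]
force: [-0.1, 0.7, -3.8]
grip_width: 0.051
```

Run:
```python
from al import *
go([.549,.0058,.0458]);tilt()
p=proj(c,[.548,.006,.054]);h=blob(a,(0,120,40),(6,255,255),p,130)
for z in (.050,.054,.058):print(z,circ(c,h,z))
cv2.imwrite('pics/m11.png',np.hstack([cv2.resize(s[170:260,280:380],(400,360),interpolation=2),cv2.resize(a[130:370,190:450],(390,360),interpolation=2)])[:,:,::-1])
```

```text
[[338.29998779296875, 76.0], [178.1999969482422, 191.39999389648438], [452.5, 260.70001220703125]] sides 0.118 0.138 stand [0.5474 0.0067]
t 23.95 pos [0.5496 0.0058 0.0452] tool-z az -62.52 axis [ 0.002 -0.    -1.   ] F [-4.6  0.5 18.1] w 0.0504 
units tool xyz [-0.019 -0.018 -0.011] after turn [-0.019 -0.018 -0.011]
tilt units [-0.     0.008 -0.012]
0.05 (array([0.5501, 0.005 ]), np.float64(0.0515), np.float64(0.0012))
0.054 (array([0.5491, 0.007 ]), np.float64(0.0501), np.float64(0.0012))
0.058 (array([0.5481, 0.0089]), np.float64(0.0488), np.float64(0.0012))
```

View pics/m11.png

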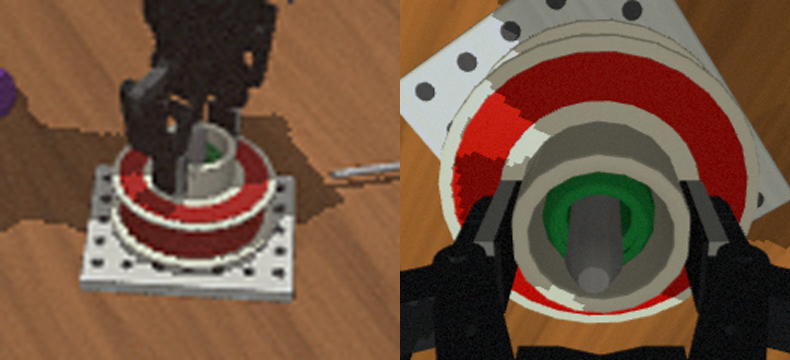

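The reel is down over the bushing with the spindle through it. The red ring fits z=0.054, which is home, and there is upward contact force. Letting go.

arm_command(
  delta_pos=[
    [0,0,0],
    [0,0,0],
    [0,0,0],
    [0,0,0],
    [0,0,0],
    [0,0,0],
  ],
  rotation=[
    [0,0,0],
    [0,0,0],
    [0,0,0],
    [0,0,0],
    [0,0,0],
    [0,0,0],
  ],
  gripper=-1,
)

```text
clock: 24.55
position: [0.5486, 0.0059, 0.0438]
tool_rot: [-1.566, 1.569, -2.657]
force: [-0.0, 0.1, -0.1]
grip_width: 0.0852
```

Run:
```python
from al import *
go([.4175,.3255,.2]);tilt()
p=proj(c,[.548,.006,.054]);h=blob(a,(0,120,40),(6,255,255),p,130)
for z in (.050,.054,.058):print(z,circ(c,h,z))
```

```text
[[340.5, 77.4000015258789], [178.8000030517578, 193.3000030517578], [455.29998779296875, 263.29998779296875]] sides 0.1181 0.1379 stand [0.5474 0.0068]
t 24.65 pos [0.5486 0.0059 0.0439] tool-z az -62.5 axis [-0.001 -0.001 -1.   ] F [-0.   0.5  0.6] w 0.0855 
units tool xyz [ -5.206   1.035 -11.468] after turn [ -5.211   1.041 -11.469]
tilt units [-0.    -0.     0.014]
0.05 (array([0.5493, 0.0054]), np.float64(0.0515), np.float64(0.0004))
0.054 (array([0.5483, 0.0074]), np.float64(0.0501), np.float64(0.0004))
0.058 (array([0.5472, 0.0093]), np.float64(0.0487), np.float64(0.0004))
```

arm_command(
  delta_pos=[
    [-0.3,0,0],
    [-0.9,0,0],
    [-1,0,0],
    [-1,0,0],
    [-1,0,0],
    [0,0.05,-0.5],
    [0,0.1,-1],
    [0,0.1,-1],
    [0,0.1,-1],
    [0,0.1,-1],
  ],
  rotation=[
    [0,0,0],
    [0,0,0],
    [0,0,0],
    [0,0,0],
    [0,0,0],
    [0,0,0],
    [0,0,0],
    [0,0,0],
    [0,0,0],
    [0,0,0],
  ],
)

```text
clock: 25.65
position: [0.4972, 0.1327, 0.1793]
tool_rot: [0.747, 1.569, -0.352]
force: [1.1, 0.5, 0.5]
grip_width: 0.0853
```

arm_command(
  delta_pos=[
    [0,0.09,-1],
    [0,0.09,-1],
    [0,0.09,-1],
    [0,0.09,-1],
    [0,0.09,-0.9],
    [0,0,0],
  ],
  rotation=[
    [0,0,0],
    [0,0,0],
    [0,0,0],
    [0,0,0],
    [0,0,0],
    [0,0,0],
  ],
)

```text
clock: 26.25
position: [0.4349, 0.2802, 0.1797]
tool_rot: [2.121, 1.569, 1.028]
force: [-0.4, -0.4, -0.5]
grip_width: 0.0854
```

Run:
```python
from h import *
go([.418,.325,.1]);tilt()
c=optics.camera_params('wrist');a=optics.grab_frame('wrist')
p=proj(c,[.417,.324,.01]);print(p);h=blob(a,(23,120,20),(34,255,255),p,60);print(circ(c,h,.01),flange(c,a,.01,.038,(23,120,20),(34,255,255),p,60,.5))
```

```text
t 26.25 pos [0.4349 0.2802 0.1797] tool-z az -62.6 axis [ 0.001  0.001 -1.   ] F [-0.4 -0.4 -0.5] w 0.0854 
units tool xyz [ 2.658  0.184 -1.584] after turn [ 2.658  0.184 -1.584]
tilt units [-0.    -0.007 -0.011]
[327.3611465  133.60930447]
(array([0.4185, 0.3243]), np.float64(0.0373), np.float64(0.0003)) (array([0.4189, 0.3236]), np.float64(0.0006))
```

arm_command(
  delta_pos=[
    [0.3,0.1,-0.75],
    [0.5,0.07,-0.75],
    [0.8,0,0],
    [0.8,0,0],
    [0.6,0,0],
    [0,0,0],
  ],
  rotation=[
    [0,0,0],
    [0,0,0],
    [0,0,0],
    [0,0,0],
    [0,0,0],
    [0,0,0],
  ],
)

```text
clock: 26.9
position: [0.4209, 0.3181, 0.088]
tool_rot: [1.123, 1.568, 0.024]
force: [-0.2, -0.4, 1.1]
grip_width: 0.0857
```

Run:
```python
from h import *
go([.4185,.324,.035]);tilt()
c=optics.camera_params('wrist');a=optics.grab_frame('wrist')
p=proj(c,[.417,.324,.01]);h=blob(a,(23,120,20),(34,255,255),p,85);print(flange(c,a,.01,.038,(23,120,20),(34,255,255),p,85,.5))
```

```text
t 26.9 pos [0.4209 0.3181 0.088 ] tool-z az -62.95 axis [ 0.003  0.    -1.   ] F [-0.2 -0.4  1.1] w 0.0857 
units tool xyz [ 1.766  0.012 -0.214] after turn [ 1.766  0.012 -0.213]
tilt units [-0.     0.013 -0.028]
(array([0.4186, 0.3245]), np.float64(0.0008))
```

arm_command(
  delta_pos=[
    [0.1,0,-0.22],
    [0.6,0,0],
    [0.6,0,0],
    [0.4,0,0],
    [0,0,0],
  ],
  rotation=[
    [0,0.01,-0.03],
    [0,0,0],
    [0,0,0],
    [0,0,0],
    [0,0,0],
  ],
)

```text
clock: 27.45
position: [0.4207, 0.3267, 0.0413]
tool_rot: [1.882, 1.563, 0.781]
force: [0.3, -0.5, 0.3]
grip_width: 0.0852
```

Run:
```python
from h import *
go([.4186,.3245,.021]);tilt()
```

```text
t 27.45 pos [0.4207 0.3267 0.0413] tool-z az -63.08 axis [ 0.005  0.005 -1.   ] F [ 0.3 -0.5  0.3] w 0.0852 
units tool xyz [ 0.675 -0.1    0.034] after turn [ 0.675 -0.1    0.034]
tilt units [ 0.    -0.022 -0.07 ]
```

arm_command(
  delta_pos=[
    [0,-0.1,0.03],
    [0.3,0,0],
    [0.2,0,0],
    [0.12,0,0],
    [0,0,0],
  ],
  rotation=[
    [0,-0.02,-0.07],
    [0,0,0],
    [0,0,0],
    [0,0,0],
    [0,0,0],
  ],
)

```text
clock: 27.95
position: [0.4191, 0.3252, 0.0234]
tool_rot: [2.006, 1.569, 0.905]
force: [-0.2, 0.4, 0.1]
grip_width: 0.0854
```

arm_command(
  delta_pos=[
    [0,0,0],
    [0,0,0],
    [0,0,0],
    [0,0,0],
    [0,0,0],
    [0,0,0],
    [0,0,0],
  ],
  rotation=[
    [0,0,0],
    [0,0,0],
    [0,0,0],
    [0,0,0],
    [0,0,0],
    [0,0,0],
    [0,0,0],
  ],
  gripper=1,
  grip_force=50,
)

```text
clock: 28.65
position: [0.4194, 0.3254, 0.0243]
tool_rot: [1.999, 1.568, 0.898]
force: [-0.8, -0.3, -0.6]
grip_width: 0.0378
```

Run:
```python
from h import *
go([.5486,.0062,.16]);tilt()
```

```text
t 28.65 pos [0.4194 0.3254 0.0243] tool-z az -63.09 axis [ 0.002  0.002 -1.   ] F [-0.8 -0.3 -0.6] w 0.0378 
units tool xyz [-4.54  -0.961 11.431] after turn [-4.537 -0.963 11.437]
tilt units [ 0.    -0.011 -0.024]
```

arm_command(
  delta_pos=[
    [-0.4,0,0],
    [-1,0,0],
    [-1,0,0],
    [-1,0,0],
    [-1,0,0],
    [-0.4,-0.05,0.5],
    [0,-0.09,1],
    [0,-0.09,1],
    [0,-0.09,1],
    [0,-0.09,1],
  ],
  rotation=[
    [0,0,0],
    [0,0,0],
    [0,0,0],
    [0,0,0],
    [0,0,0],
    [0,0,0],
    [0,0,0],
    [0,0,0],
    [0,0,0],
    [0,0,0],
  ],
)

```text
clock: 29.65
position: [0.4692, 0.195, 0.1787]
tool_rot: [2.091, 1.566, 0.996]
force: [0.6, 0.2, -1.0]
grip_width: 0.0378
```

arm_command(
  delta_pos=[
    [0,-0.09,1],
    [0,-0.09,1],
    [0,-0.09,1],
    [0,-0.09,1],
    [0,-0.09,1],
    [0,-0.09,1],
    [0,0,0.7],
    [0,0,0],
  ],
  rotation=[
    [0,0,0],
    [0,0,0],
    [0,0,0],
    [0,0,0],
    [0,0,0],
    [0,0,0],
    [0,0,0],
    [0,0,0],
  ],
)

```text
clock: 30.45
position: [0.5465, -0.0119, 0.1791]
tool_rot: [2.081, 1.57, 0.976]
force: [-0.5, 1.3, -1.0]
grip_width: 0.0371
```

```bash
cat > cp.py <<'E'
from al import *
def cap():
    z=monitor.observe()['position'][2]-.024+.010
    p=proj(c,[.547,.007,z]);h=blob(a,(23,110,20),(34,255,255),p,120);h=h[h[:,1]<h[:,1].min()+.45*np.ptp(h[:,0])]
    print('cap wrist free',circ(c,h,z),'fixed',flange(c,a,z,.038,(23,110,20),(34,255,255),p,120,.45))
    p=proj(d,[.5474,.0066,z]);h=blob(s,(20,110,20),(34,255,255),p,25);lo=h[h[:,1]>h[:,1].max()-12];print('side cap u',lo[:,0].min(),lo[:,0].max(),'pred',p)
    r=blob(s,(0,120,30),(6,255,255),proj(d,[.547,.006,.04]),30);print('side red u',r[:,0].min(),r[:,0].max(),'pred',proj(d,[.5474,.0066,.04]))
E
python3 - <<'E'
from cp import *
go([.5486,.0062,.16]);tilt();cap()
E
```

```text
[[342.3999938964844, 69.5], [244.6999969482422, 142.3000030517578], [415.6000061035156, 185.6999969482422]] sides 0.1185 0.138 stand [0.5472 0.0065]
t 30.55 pos [ 0.5457 -0.0092  0.1789] tool-z az -63.21 axis [-0.     0.001 -1.   ] F [-0.8  0.1 -1.2] w 0.038 
units tool xyz [ 0.632  0.318 -0.412] after turn [ 0.632  0.318 -0.412]
tilt units [-0.    -0.015 -0.002]
cap wrist free (array([ 0.5456, -0.0096]), np.float64(0.0365), np.float64(0.0004)) fixed (array([ 0.5464, -0.0114]), np.float64(0.001))
side cap u 317.0 346.0 pred [328.45406092 178.59436531]
side red u 310.0 346.0 pred [326.91565086 216.90204516]
```

arm_command(
  delta_pos=[
    [0,0.3,-0.42],
    [0.3,0,-0.02],
    [0.2,0,0],
    [0,0,0],
    [0,0,0],
  ],
  rotation=[
    [0,0,0],
    [0,0,0],
    [0,0,0],
    [0,0,0],
    [0,0,0],
  ],
)

```text
clock: 31.05
position: [0.5463, 0.0115, 0.1624]
tool_rot: [-2.946, 1.567, 2.239]
force: [0.3, 0.2, -1.2]
grip_width: 0.0378
```

Run:
```python
from cp import *
go([.548,.0075,.14]);tilt();cap()
```

```text
[[332.5, 93.5], [232.0, 165.89999389648438], [408.1000061035156, 210.89999389648438]] sides 0.1184 0.138 stand [0.5473 0.0066]
t 31.15 pos [0.5465 0.0113 0.1626] tool-z az -62.94 axis [-0.002  0.003 -1.   ] F [-0.1 -0.  -2. ] w 0.038 
units tool xyz [ 0.752 -0.013  0.139] after turn [ 0.752 -0.013  0.139]
tilt units [-0.    -0.03   0.003]
cap wrist free (array([0.5454, 0.0141]), np.float64(0.0364), np.float64(0.0005)) fixed (array([0.5461, 0.0122]), np.float64(0.0012))
side cap u 314.0 342.0 pred [328.24106483 183.89814374]
side red u 310.0 346.0 pred [326.91565086 216.90204516]
```

arm_command(
  delta_pos=[
    [0,0,0.16],
    [0.3,0,0.02],
    [0.2,0,0],
    [0,0,0],
  ],
  rotation=[
    [0,-0.03,0],
    [0,0,0],
    [0,0,0],
    [0,0,0],
  ],
)

```text
clock: 31.55
position: [0.5494, 0.0055, 0.1466]
tool_rot: [0.48, 1.57, -0.62]
force: [-0.2, 0.8, -0.8]
grip_width: 0.0378
```

Run:
```python
from cp import *
go([.548,.0067,.128]);tilt();cap()
```

```text
[[332.79998779296875, 84.19999694824219], [226.5, 161.6999969482422], [412.8999938964844, 209.1999969482422]] sides 0.1183 0.1381 stand [0.5474 0.0066]
t 31.65 pos [0.5496 0.0056 0.1473] tool-z az -62.98 axis [ 0.001 -0.    -1.   ] F [-0.7 -1.1 -0.9] w 0.0377 
units tool xyz [ 0.642 -0.032 -0.059] after turn [ 0.642 -0.032 -0.059]
tilt units [ 0.     0.009 -0.009]
cap wrist free (array([0.5484, 0.0081]), np.float64(0.0363), np.float64(0.0005)) fixed (array([0.5492, 0.0061]), np.float64(0.0012))
side cap u 316.0 344.0 pred [328.04472967 188.78705129]
side red u 310.0 346.0 pred [326.91565086 216.90204516]
```

arm_command(
  delta_pos=[
    [0.1,-0.05,-0.03],
    [0.25,0,0],
    [0.25,0,0],
    [0,0,0],
  ],
  rotation=[
    [0,0,0],
    [0,0,0],
    [0,0,0],
    [0,0,0],
  ],
)

```text
clock: 32.05
position: [0.5478, 0.0059, 0.1279]
tool_rot: [0.974, 1.569, -0.125]
force: [0.0, 0.8, -1.1]
grip_width: 0.0377
```

Run:
```python
from h import *
go([.5483,.0065,.104]);tilt()
```

```text
t 32.05 pos [0.5478 0.0059 0.1279] tool-z az -62.97 axis [ 0.002 -0.    -1.   ] F [ 0.   0.8 -1.1] w 0.0377 
units tool xyz [ 0.798  0.023 -0.011] after turn [ 0.798  0.024 -0.011]
tilt units [-0.     0.009 -0.014]
```

arm_command(
  delta_pos=[
    [0.2,0.02,0],
    [0.2,0,0],
    [0.1,0,0],
    [0,0,0],
  ],
  rotation=[
    [0,0,0],
    [0,0,0],
    [0,0,0],
    [0,0,0],
  ],
)

```text
clock: 32.45
position: [0.5484, 0.0062, 0.1113]
tool_rot: [0.833, 1.57, -0.265]
force: [-0.1, 0.9, -1.2]
grip_width: 0.0379
```

Threaded without contact. Lowering the last 7 mm.

arm_command(
  delta_pos=[
    [0.12,0,0],
    [0.1,0,0],
    [0,0,0],
  ],
  rotation=[
    [0,0,0],
    [0,0,0],
    [0,0,0],
  ],
)

```text
clock: 32.75
position: [0.5485, 0.0061, 0.1042]
tool_rot: [0.87, 1.569, -0.229]
force: [-1.1, -0.3, -1.3]
grip_width: 0.0375
```

arm_command(
  delta_pos=[
    [0.06,0,0],
    [0,0,0],
  ],
  rotation=[
    [0,0,0],
    [0,0,0],
  ],
)

```text
clock: 32.95
position: [0.5492, 0.006, 0.1044]
tool_rot: [1.155, 1.567, 0.056]
force: [-0.6, -0.4, -0.3]
grip_width: 0.0379
```

arm_command(
  delta_pos=[
    [0.06,-0.02,0],
    [0,0,0],
  ],
  rotation=[
    [0,0,-0.02],
    [0,0,0],
  ],
)

```text
clock: 33.15
position: [0.5498, 0.0058, 0.1043]
tool_rot: [1.059, 1.566, -0.04]
force: [-0.1, -0.6, -0.7]
grip_width: 0.0377
```

arm_command(
  delta_pos=[
    [0,0,0],
    [0,0,0],
    [0,0,0],
    [0,0,0],
    [0,0,0],
    [0,0,0],
  ],
  rotation=[
    [0,0,0],
    [0,0,0],
    [0,0,0],
    [0,0,0],
    [0,0,0],
    [0,0,0],
  ],
  gripper=-1,
)

```text
clock: 33.75
position: [0.5499, 0.0057, 0.1041]
tool_rot: [1.03, 1.566, -0.07]
force: [-0.5, -0.6, 0.3]
grip_width: 0.0849
```

arm_command(
  delta_pos=[
    [-0.3,0,0],
    [-0.8,0,0],
    [-1,0,0],
    [-0.8,0,0],
    [0,0,-1],
    [0,0,-1],
    [0,0,-1],
    [0,0,-1],
    [0,0,0],
  ],
  rotation=[
    [0,0,0],
    [0,0,0],
    [0,0,0],
    [0,0,0],
    [0,0,0],
    [0,0,0],
    [0,0,0],
    [0,0,0],
    [0,0,0],
  ],
)

```text
clock: 34.65
position: [0.4938, 0.1152, 0.1996]
tool_rot: [1.199, 1.563, 0.096]
force: [-0.3, -0.4, -1.2]
grip_width: 0.0856
```

Run:
```python
from h import *
go([.548,.007,.1])
t=optics.camera_params('top');b=optics.grab_frame('top');s=optics.grab_frame('side');d=optics.camera_params('side');a=optics.grab_frame('wrist')
try: print('cap top',circ(t,blob(b,(23,110,20),(34,255,255),proj(t,[.546,.005,.09]),28),.09))
except Exception as e: print(e)
h=blob(s,(20,110,20),(34,255,255),proj(d,[.547,.007,.1]),25);print('side cap',h[:,0].min(),h[:,0].max(),h[:,1].min(),h[:,1].max(),'pred top/rim',proj(d,[.548,.007,.128]),proj(d,[.548-.016,.007-.0345,.08]))
cv2.imwrite('pics/f.png',np.hstack([cv2.resize(s[150:260,270:390],(400,366),interpolation=2),cv2.resize(b[130:270,230:380],(392,366),interpolation=2)])[:,:,::-1])
```

```text
t 34.65 pos [0.4938 0.1152 0.1996] tool-z az -63.2 axis [ 0.008  0.001 -1.   ] F [-0.3 -0.4 -1.2] w 0.0856 
units tool xyz [ 3.332 -0.038  4.025] after turn [ 3.332 -0.037  4.026]
cap top (array([0.5478, 0.0042]), np.float64(0.0373), np.float64(0.0005))
side cap 316.0 343.0 187.0 214.0 pred top/rim [328.12161819 190.30550901] [327.71112704 214.20209972]
```

View pics/f.png

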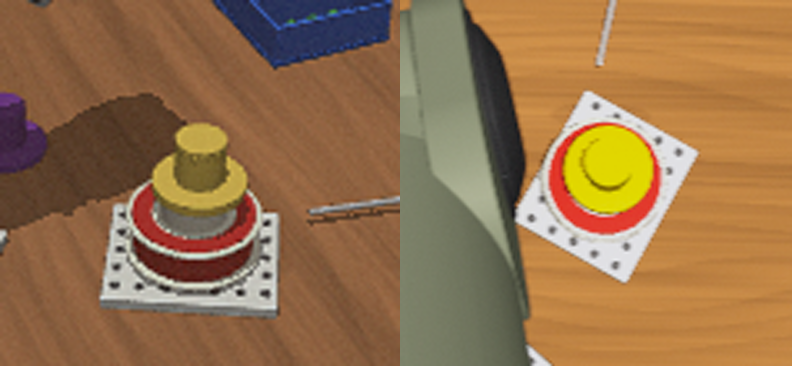

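The stack is complete. In the side view the cap sits flat on the collar, with its lower rim at row 214 against 214.2 predicted for home. In the top view the cap is about 3 mm from the plate's centre. Handing in.

```bash
python3 -c "
from workcell import bot;print(bot.job_done())"
```

```text
the job is handed in; nothing more can be done
None
```

The bushing, then the red reel, then the yellow cap are on the right-hand stand's spindle, all let go, and I handed the job in at about 35 s of 72. The hand-in gave no verdict.

**Last checks:**
- **Bushing:** its flange fitted the home height when I let it go. It can't be seen under the reel now.
- **Red reel:** its red ring fitted 54 mm above the bench, which is home, and its centre was about 1 mm from the measured stand centre.
- **Cap:** it sits flat on the collar, with its lower rim at image row 214 against 214.2 predicted. The top camera puts it about 2.9 mm from the stand centre. That is within the 6 mm limit and the roughly 3 mm play on the spindle.
- **Arm:** it is about 120 mm clear to the side of the stack and 100 mm above where it let go of the cap, touching nothing.
- **Black reel and screwdriver:** I did not re-measure either at the end. Nothing was moved near them.

**What went wrong or disagreed:**
- The first grasp of the bushing closed above its hub. The fingertips stood about 23 mm higher than the description implied, so I gripped lower.
- The first try at lowering the bushing drifted about 10 mm and touched the spindle tip at about 9 N. I backed up, re-centred and threaded it cleanly.
- The wrist and top cameras differed by 3–5 mm, so I aligned parts relative to the stand within one view.
- The force reading jumped between about -4 and 18 N while seating the reel. For the cap it showed no clear contact, so I relied on the height for both.

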